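Cheese stall: turn up the tasting cup and offer a cheese in the tongs

TASK

Turn the upside-down tasting cup mouth-up so that it stands on the counter, and let go of it. Then take the tongs and with them, never touching the cheese with the gripper itself, pick the little round cheese off its wooden stand and finish while still holding it in the tongs, lifted over the middle of the cup's mouth and at least 3 cm clear above its rim. Do not disturb the other goods on the counter.

Things in the scene. Friction and masses are not known exactly. Their poses are not given: they have to be found in the camera images.
- cup: Plain earthenware tasting cup, a straight cylinder 60 mm across and 60 mm tall, walls 4 mm, bottom 6 mm, no handle, about 130 g; starts mouth-down on the counter. Origin: centre of its mouth (rim plane). Its z axis points from the mouth to the closed bottom: up at the start, down when mouth-up.
- cup_base (a point): Centre of the outside of the cup's closed bottom, 60 mm from the mouth along the cup's axis.
- tongs: Steel spring tongs, 237 mm long, about 100 g, on the counter with both arms side by side (they open and close horizontally). Origin: on their underside, midway between the arms at the place to grip, at the centre of mass; x points to the jaws, z up. The pivot is an upright cylinder 36 mm across and high, 110 mm behind. Open, they measure 60 mm over the arms' outsides at the origin.
- jaw_left: The tongs' arm and jaw on the tongs' +y side: a strip 3 mm thick and 20 mm high (8 to 28 mm above the underside), ending in a jaw 36 mm high (0 to 36 mm) and about 40 mm long. Its origin is on the pivot axis.
- jaw_right: The same on the tongs' -y side. A spring opens the arms: squeezed to 53 mm over the outsides at the tongs' origin (about 6 N a side) they can be carried, the jaws still about 58 mm apart; closed on the cheese they are parallel, 40 mm over the outsides, the spring then taking about 9 N a side.
- tongs_tip (a point): Point midway between the two jaws, 90 mm ahead of the tongs' origin and 18 mm above their underside; the jaws stand about 70 mm apart inside when open.
- cheese: Small pale round cheese, an upright cylinder 34 mm in diameter and 34 mm tall, about 40 g, alone on the wooden stand. Origin: centre of its underside.
- stand: Round wooden serving board, fixed, 110 mm in diameter and 18 mm high, on which the cheese stands near the middle. Origin: centre of its underside, on the counter.
- spice_tin: Bystander: small metal tin, 36 mm across, 30 mm high. Origin at its underside.
- wrapped_bar: Bystander: bar in gold foil, 45 x 30 x 24 mm. Origin at its underside.
- soap_bar: Bystander: bar of pale soap, 40 x 26 x 20 mm, on the side near the robot. Origin at its underside.
- walnut_box: Bystander: little dark wooden box, 36 x 44 x 28 mm, on the side near the robot. Origin at its underside.
- honey_jar: Bystander: jar of honey, 68 mm across, 95 mm high, at the right. Origin at its underside.
- yellow_gourd_center (a point): Bystander: centre of a round yellow gourd, 84 mm across, at the left.
There are look-alikes about, which are no part of the job. What is shaped like the walnut_box but red is not meant.

How it is judged:
On the way, in this order (a step that is already met when the one before it is completed fails the run):
1. the cup stands mouth-up on the counter and is let go (angle between cup's own z axis and vertical above 3 rad and height (world z) of cup_base below 0.008 m and contact force between cup and the fingers below 0.1 N and linear speed of cup below 0.02 m/s), for 0.2 s.
2. the tongs, held by the gripper, lift the cheese off its stand (contact force between each of jaw_left, jaw_right and cheese above 0.3 N and contact force between the fingers and jaw_left above 1 N and contact force between the fingers and jaw_right above 1 N and height (world z) of cheese above 0.035 m), for 0.2 s.
At the end, for the whole second after the job is handed in: Cup mouth-up on the counter (within 8 degrees), untouched; fingers press both tong arms (over 1 N), both jaws press the cheese (over 0.3 N); its underside is over 85 mm above the counter, its centre within 25 mm of the cup's from above, at rest; tongs clear of the cup, arm clear of the cheese (angle between cup's own z axis and vertical above 3 rad and height (world z) of cup_base below 0.008 m and contact force between cup and the fingers below 0.1 N and contact force between each of jaw_left, jaw_right and cheese above 0.3 N and contact force between the fingers and jaw_left above 1 N and contact force between the fingers and jaw_right above 1 N and height (world z) of cheese above 0.085 m and horizontal distance between cheese and cup below 0.025 m and contact force between tongs and cup below 0.1 N and contact force between cheese and the arm below 0.1 N and linear speed of cheese below 0.03 m/s); the arm keeps its last pose, push and grip.
It fails at once if the robot itself touches the cheese (contact force between cheese and the fingers above 0.3 N or contact force between cheese and the arm above 0.3 N).
It fails at once if one of the other goods is moved by more than 30 mm (distance of any of spice_tin, wrapped_bar, soap_bar, walnut_box, honey_jar, yellow_gourd_center from where it was at the start of the episode above 0.03 m).
It also fails if it takes over 72 s, if anything falls off the work surface, if the arm or the gripper's body presses on something with over 40 N, if the wrist force passes 120 N, or if a joint passes its speed limit or range.

ROBOT

A 6-joint arm with a two-finger parallel gripper is mounted at the origin on the work surface. World frame = base frame: x ahead of the robot, y to its left, z up, the work surface at z = 0. Lengths are in m, angles in rad, forces in N, time in s.
With the tool pointing down it reaches from about 0.375 to 0.9 m from the base axis. Payload 3.1 kg.
Tool frame: the origin (TCP) lies at the centre of the arm's flange, where the gripper is bolted on; the fingertips stand 182 mm ahead of it and the grasp point (between the pads) lies 164 mm ahead of it; z points along the fingers, y is the line along which they close (so a half turn about z gives the same grasp; the last joint's range is limited). The gripper opens to 87 mm and grips with 3 to 60 N. Pads are 19 mm wide; open, the fingers measure 117 mm over their backs; the gripper's body (75 mm by 190 mm) begins 51 mm behind the grasp point.
Start: joints at [1.012, 0.527, 1.433, -0, 1.181, -0.178], TCP at [0.232, 0.58, 0.405] pointing down, gripper open.
Joint ranges: [-3.08, 3.08], [-0.75, 2.2], [0.22, 2.44], [-1.43, 4.57], [0, 2.65], [-2.85, 2.85]. Speed limits (rad/s): [2.79, 2.79, 3.14, 3.14, 3.14, 3.14].

INTERFACE

Orientations are given as a unit quaternion [x, y, z, w].
In Python, from rig import * gives the robot as it stands.
- The arm moves only by the tool move_arm, never from a script. Its argument "commands" is a list that holds one entry, the list of rows, each a list of 6 numbers: the shift along the tool's x, y, z in units of 40 mm (1.0 is 40 mm), then the turn, a rotation vector about the tool's x, y, z in rad. A call has 1 to 12 rows; each row is the pose to reach, as a shift and turn from the pose commanded when the call began, along the tool's axes at that moment; what a row does not reach only later rows make up. A row lasts 1/8 s, in which the tool goes at most 62.5 mm and 10.7 degrees, less where a joint would pass 70% of its speed; a pose out of reach is approached as far as the arm can. A call with a gripper value outside its range is refused whole. "claw" is the closure, from -1 (fully open) to 1 (shut), so that 0 is half open, set as the call begins (left out, the last holds). The fingers move at their own pace and stop on an object; "squeeze" is the grip in N (left out, the last holds). Time passes only in rows, so rows that repeat a pose let the fingers close. It gives the time, the measured TCP pose, the force, the opening and the grip force at its end, in the units of the state.
- get_obs(): the state, without advancing time (a new reading comes with each control period).
- camera(name): name is "scene" or "top" or "wrist"; returns a dict with "pixels" (480x640x3 uint8, blue, green, red), "range_z" (480x640 float32, m along the optical axis (not along the pixel's ray), 0 where there is no reading), "camera_matrix" (3x3 intrinsics, pixels), "extrinsics" (4x4, takes a point from world to camera coordinates). Camera axes: x right, y up, looking along -z (the intrinsics and any distortion apply to the point x, -y, -z); pixel columns grow to the right and rows downward; lengths in m; the calibration is good to about 2 mm. A picture is of the moment at which its call begins.
- hand_in(): hands the job in; it is judged then, once.
The state is a dict: "time": time; "q": joint angles; "joint_velocities": joint speeds; "joint_torque": joint torques, N m; "position": TCP position; "tool_rot": TCP orientation; "ft_force": force on the tool from outside, world axes, zero at the start; "moment": the same for the moment, N m; "grip_width": finger opening in m; "grip_force": force on a finger pad.
Only numpy, scipy, OpenCV 4.12 (cv2) and the standard library are available. Lean on these libraries where they do the work, as an engineer would, in place of code of your own. Each camera call takes 0.05 s, during which the arm holds its last target. There are 200 camera calls.

## Working session

There is one attempt and no reset: what is moved stays moved. The work goes in short steps, Python scripts to look and compute and a tool call to move; the robot and the scene stay as the last step left them, time stands still between calls to the robot, and variables do not carry over. Pictures are saved under pics/ and viewed, at most 10 in all, crops included, and the job is handed in when it is done.

Besides the shell and the picture viewer there is one more tool, called after "Emit:" as name(argument=value, ...) on one line, values as JSON. move_arm: Moves the arm, as the interface text tells. Its arguments: {"type":"object","properties":{"commands":{"type":"array","items":{"type":"array","items":{"type":"array","items":{"type":"number"}}}},"claw":{"type":"number"},"squeeze":{"type":"number"}},"required":["commands"]}

```bash
ls; mkdir -p pics
cat > h.py <<'E'
from rig import *
import numpy as np, cv2
from scipy.spatial.transform import Rotation as R
def cloud(c):
    K=c["camera_matrix"];E=c["extrinsics"];d=c["range_z"]
    v,u=np.mgrid[0:480,0:640]
    x=(u-K[0,2])/K[0,0]*d; y=(v-K[1,2])/K[1,1]*d
    P=np.stack([x,-y,-d,np.ones_like(d)],-1)
    W=P@np.linalg.inv(E).T
    W=W[...,:3]; W[d==0]=np.nan
    return W
E
python3 - <<'E'
from h import *
o=get_obs(); print({k:np.round(v,3) for k,v in o.items()})
for n in ["top","scene"]:
    c=camera(n); cv2.imwrite(f"pics/{n}0.png",c["pixels"]); np.savez(f"{n}0.npz",W=cloud(c),px=c["pixels"]); print(np.round(c["camera_matrix"],1),np.round(c["extrinsics"],3))
E
```

```text
pics
{'time': np.float64(0.0), 'q': array([ 1.012,  0.528,  1.434, -0.   ,  1.181, -0.179]), 'joint_velocities': array([ 0.002,  0.001,  0.002,  0.   , -0.001, -0.001]), 'joint_torque': array([-2.0000e-03, -4.4005e+01, -1.7659e+01,  6.3000e-02,  5.8000e-02,
       -0.0000e+00]), 'position': array([0.232, 0.58 , 0.404]), 'tool_rot': array([ 0.189,  0.982, -0.001, -0.   ]), 'ft_force': array([-1.289,  0.229, -0.532]), 'moment': array([ 0.038, -0.013, -0.018]), 'grip_force': np.float64(0.0), 'grip_width': np.float64(0.087)}
[[597.1   0.  307.5]
 [  0.  597.1 247.9]
 [  0.    0.    1. ]] [[-0.    -1.     0.02  -0.011]
 [ 0.989  0.003  0.148 -0.543]
 [-0.148  0.02   0.989 -1.29 ]
 [ 0.     0.     0.     1.   ]]
[[575.1   0.  325.8]
 [  0.  575.1 236.5]
 [  0.    0.    1. ]] [[-0.809  0.588 -0.015  0.431]
 [-0.386 -0.512  0.767  0.15 ]
 [ 0.443  0.627  0.641 -1.72 ]
 [ 0.     0.     0.     1.   ]]
```

View pics/top0.png

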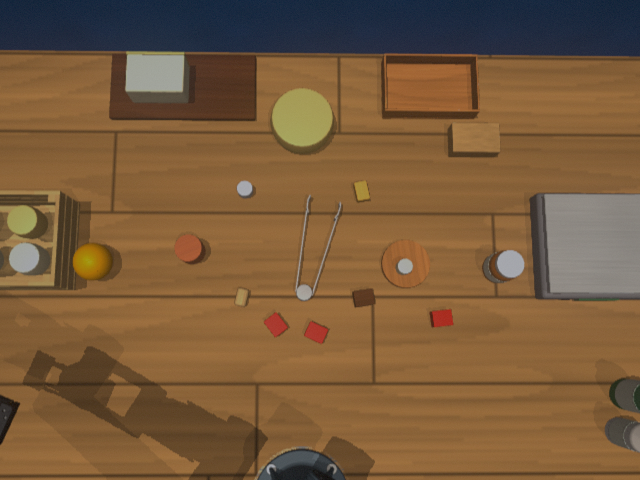

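View pics/scene0.png

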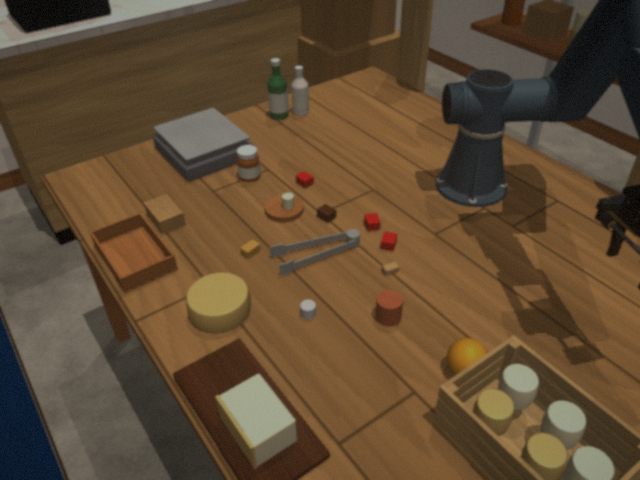

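Top view: cup is terracotta (189,249), tongs have their pivot at (304,292) and jaws at (308,200)/(340,208), cheese is at (405,266) on the stand (405,263), tin (245,189), gold bar (362,191), soap (242,297), walnut box (364,298), honey jar (508,265), gourd (92,262).
Possible confusions:
- Cup: white/yellow cups in the crate (25,258)/(22,221), and the honey jar (508,265). The cup is the terracotta one, and it's alone.
- Cheese: spice tin (245,189), big yellow wheel (302,120) and pale block (158,78). The cheese is the one on the round stand.
- Walnut box: red boxes (276,324), (316,332), (441,318). These only matter as obstacles.

Run:
```python
from h import *
d=np.load("top0.npz");W=d["W"]
f=np.load("scene0.npz");V=f["W"]
print("table z",np.nanmedian(W[340:370,100:500,2]))
m=((W[...,2]>0.009)&(np.hypot(W[...,0],W[...,1])>0.3)).astype(np.uint8)
n,l,s,c=cv2.connectedComponentsWithStats(m)
for i in range(1,n):
    if 15<s[i,4]<6000:
        P=W[l==i];zt=np.percentile(P[:,2],90);T=P[P[:,2]>zt-0.004]
        r=cv2.minAreaRect((T[:,:2]*1000).astype(np.float32))
        print(np.round(c[i]),s[i,4],"z",round(zt,3),"ctr",np.round(np.array(r[0])),"sz",np.round(r[1]),round(r[2]))
# tongs points
t=W[185:305,285:352].reshape(-1,3);px=d["px"][185:305,285:352].reshape(-1,3)
t=t[t[:,2]>0.012]
piv=t[t[:,2]>0.031];print(len(t),np.percentile(t[:,2],[5,50,95]))
for x0 in np.arange(0.42,0.68,0.015):
    q=t[(t[:,0]>x0)&(t[:,0]<x0+.015)]
    if len(q):
        ys=np.sort(q[:,1]);k=np.argmax(np.diff(ys)) if len(ys)>1 else 0
        print(round(x0+.0075,3),len(q),np.round([ys[0],ys[k],ys[min(k+1,len(ys)-1)],ys[-1]],3),np.round(q[:,2].max(),3))
for n,b,z in [("cup",(160,225,220,275),.055),("cheese",(380,240,430,290),.045)]:
    P=W[b[1]:b[3],b[0]:b[2]].reshape(-1,3);P=P[P[:,2]>z];print(n,len(P),P.min(0),P.max(0),P.mean(0))
for n,xy in [("cup",(0.54,0.22)),("cheese",(0.5,-0.2))]:
    Q=V.reshape(-1,3);k=(abs(Q[:,0]-xy[0])<.07)&(abs(Q[:,1]-xy[1])<.07)&(Q[:,2]>.03);Q=Q[k];zt=np.percentile(Q[:,2],95);T=Q[Q[:,2]>zt-.005];print(n,"scene",zt,T.min(0),T.max(0),T.mean(0))
crop=cv2.resize(d["px"][180:310,140:440],(780,338),interpolation=cv2.INTER_CUBIC);cv2.imwrite("pics/crop0.png",crop)
```

```text
table z 0.0013961839870653137
[431.  84.] 2430 z 0.052 ctr [ 931. -297.] sz [220. 144.] 90
[302. 120.] 3269 z 0.065 ctr [841.   2.] sz [136. 136.] 1
[473. 139.] 1711 z 0.049 ctr [ 801. -397.] sz [111.  71.] 89
[244. 189.] 221 z 0.035 ctr [681. 133.] sz [34. 32.] 46
[361. 191.] 274 z 0.029 ctr [ 679. -135.] sz [45. 28.] 14
[310. 262.] 514 z 0.039 ctr [543. -26.] sz [ 77. 234.] 79
[189. 249.] 695 z 0.065 ctr [540. 252.] sz [58. 57.] 60
[405. 263.] 1836 z 0.046 ctr [ 502. -225.] sz [32. 32.] 25
[503. 266.] 1063 z 0.098 ctr [ 502. -442.] sz [58. 58.] 1
[241. 297.] 205 z 0.025 ctr [435. 136.] sz [23. 37.] 76
[363. 297.] 332 z 0.033 ctr [ 434. -135.] sz [35. 44.] 10
[441. 318.] 347 z 0.032 ctr [ 389. -309.] sz [36. 44.] 7
[275. 324.] 329 z 0.033 ctr [375.  60.] sz [43. 34.] 38
[316. 332.] 330 z 0.033 ctr [357. -29.] sz [43. 35.] 66
[626. 394.] 836 z 0.107 ctr [ 224. -687.] sz [13. 49.] 84
[  6. 414.] 540 z 0.337 ctr [213. 491.] sz [54. 21.] 1
[624. 433.] 907 z 0.112 ctr [ 145. -676.] sz [17. 51.] 86
505 [0.02496715 0.03377399 0.04026257]
0.428 34 [-0.014  0.008  0.01   0.01 ] 0.046
0.442 1
[... 532 characters left out ...]
8
0.623 30 [-0.08  -0.073 -0.012 -0.005] 0.044
0.638 23 [-0.084 -0.082 -0.01  -0.007] 0.043
0.653 16 [-0.084 -0.082 -0.014 -0.009] 0.043
0.668 8 [-0.017 -0.016 -0.014 -0.012] 0.041
cup 590 [0.51046123 0.22215008 0.05506956] [0.56970235 0.28252416 0.0693435 ] [0.54001708 0.25149003 0.06176461]
cheese 186 [ 0.48565745 -0.24105152  0.04571201] [ 0.51919819 -0.20846881  0.06233707] [ 0.50175826 -0.22427614  0.05330075]
cup scene 0.06332965726213821 [0.50710429 0.21868044 0.0583419 ] [0.56736574 0.2800039  0.06618502] [0.53848991 0.25000512 0.06111154]
cheese scene 0.05623560818886844 [ 0.48334017 -0.24347993  0.05125737] [ 0.51741316 -0.21149581  0.06005035] [ 0.50166742 -0.22534256  0.05386348]
```

View pics/crop0.png

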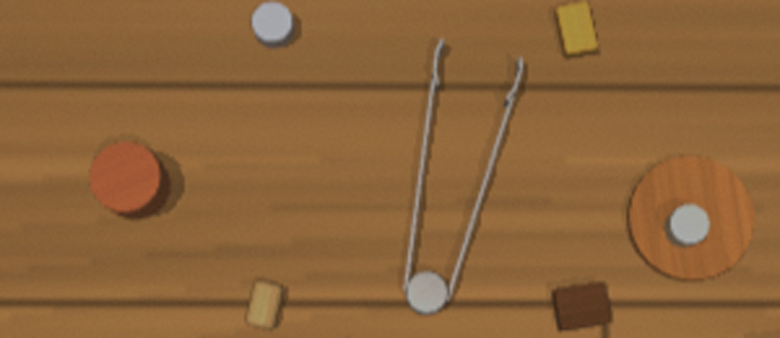

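The crop confirms it: terracotta cup mouth-down at crop (127,177), tongs with pivot at (427,292), and the pale cheese alone on the stand at (690,224). Cup centre ≈ (0.539, 0.251), top at 0.06, which fits. Plan for the flip: grip the cup with the tool almost horizontal, roll it by π, then set it down.

```bash
cat >> h.py <<'E'
def ori(az,e,flip=0,s=1):
    az,e=np.radians([az,e])
    z=np.array([np.cos(e)*np.cos(az),np.cos(e)*np.sin(az),-np.sin(e)])
    y=s*np.array([-np.sin(az),np.cos(az),0]); x=np.cross(y,z)
    return R.from_matrix(np.c_[x,y,z])*R.from_rotvec([0,0,flip])
def to(grasp,Rt,o=None):
    "grasp point target -> row"
    o=o or get_obs(); R0=R.from_quat(o["tool_rot"]); p=np.array(grasp)-0.164*Rt.as_matrix()[:,2]
    return np.round(np.r_[R0.inv().apply(p-o["position"])/.04,(R0.inv()*Rt).as_rotvec()],3).tolist()
E
python3 - <<'E'
from h import *
C=np.array([.539,.251,.03])
for s in (1,-1):
  for e in (60,12):
    Rt=ori(-20,e,0,s); g=C-.12*Rt.as_matrix()[:,2]; g[2]=.2
    print(s,e,to(g,Rt))
E
```

```text
1 60 [-6.631, -4.893, 1.554, -0.01, -0.524, -0.031]
1 12 [-3.239, -4.995, 4.253, -0.023, -1.362, -0.025]
-1 60 [-6.631, -4.893, 1.554, -0.806, 0.016, 3.005]
-1 12 [-3.239, -4.995, 4.253, -1.963, 0.034, 2.423]
```

Emit:
move_arm(commands=[[[-3.24,-5.0,2.0,-0.02,-1.36,-0.025],[-3.24,-5.0,2.0,-0.02,-1.36,-0.025],[-3.24,-5.0,2.0,-0.02,-1.36,-0.025],[-3.24,-5.0,2.0,-0.02,-1.36,-0.025],[-3.24,-5.0,2.0,-0.02,-1.36,-0.025],[-3.24,-5.0,3.0,-0.02,-1.36,-0.025],[-3.24,-5.0,3.0,-0.02,-1.36,-0.025],[-3.24,-5.0,3.0,-0.02,-1.36,-0.025],[-3.24,-5.0,4.0,-0.02,-1.36,-0.025],[-3.24,-5.0,4.25,-0.02,-1.36,-0.025],[-3.24,-5.0,4.25,-0.02,-1.36,-0.025],[-3.24,-5.0,4.25,-0.02,-1.36,-0.025]]], claw=-1, squeeze=15)

```text
time: 1.6
position: [0.2021, 0.4375, 0.28]
tool_rot: [0.163, 0.773, -0.138, 0.597]
ft_force: [-0.3, 0.1, -0.8]
grip_width: 0.0869
grip_force: 0.0
```

Run:
```python
from h import *
o=get_obs();print(o["time"],o["q"].round(3),o["position"].round(3),o["ft_force"].round(1))
C=np.array([.539,.251,.03]);Rt=ori(-20,12);z=Rt.as_matrix()[:,2]
R0=R.from_quat(o["tool_rot"]);print("err",(R0.inv()*Rt).as_rotvec().round(3), "grasp",(o["position"]+.164*R0.as_matrix()[:,2]).round(4))
print(to(C-.12*z+[0,0,.0],Rt),to(C,Rt))
c=camera("scene");cv2.imwrite("pics/s1.png",c["pixels"])
```

```text
1.6 [ 1.155  0.738  1.901 -1.43   1.36   1.036] [0.202 0.438 0.28 ] [-0.3  0.1 -0.8]
err [-0.084 -0.044  0.   ] grasp [0.3461 0.3705 0.2391]
[3.978, -1.194, 3.79, -0.084, -0.044, 0.0] [3.847, -0.944, 6.777, -0.084, -0.044, 0.0]
```

View pics/s1.png

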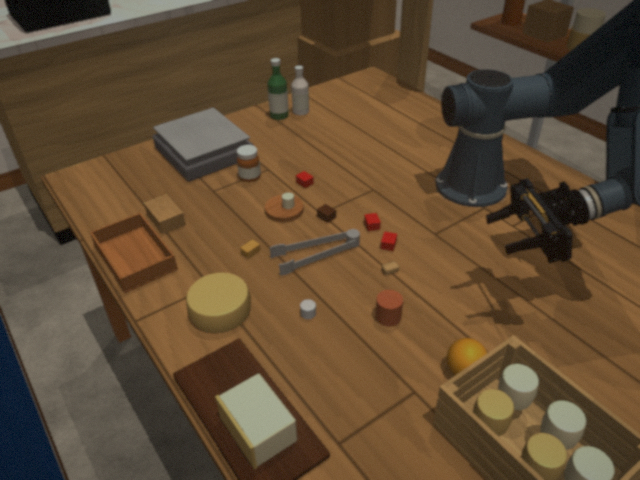

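Picture: the gripper is at (540,215), nearly horizontal, and the scene is untouched. Joint 4 hit its -1.43 limit, so tools pointing right of radial are barred. I'll approach from the other side, with the tool pointing left (azimuth 65°, 20° down), which clears the soap from above.

Run:
```python
from h import *
o=get_obs();C=np.array([.539,.251,.03])
for s in (1,-1):
  for e in (75,):
    Rt=ori(65,e,0,s);print(s,e,to([.46,.13,.30],Rt))
```

```text
1 75 [-6.485, -5.443, 7.684, -1.165, 0.809, -1.131]
-1 75 [-6.485, -5.443, 7.684, 0.853, 1.228, 1.496]
```

```bash
cat >> h.py <<'E'
def rot(q): return R.from_euler("ZYZYZ",[q[0],q[1]+q[2],q[3],q[4],q[5]]) if 0 else R.from_euler("Z",q[0])*R.from_euler("Y",q[1]+q[2])*R.from_euler("ZYZ",[q[3],q[4],q[5]])
Cc=rot([1.012,.527,1.433,0,1.181,-.178]).inv()*R.from_quat([.189,.982,0,0])
def wrist(Rt,q1,phi):
    a=((R.from_euler("Z",q1)*R.from_euler("Y",phi)).inv()*Rt*Cc.inv()).as_euler("ZYZ"); return a
E
python3 - <<'E'
from h import *
o=get_obs();q=o["q"]
print(Cc.as_rotvec(),((rot(q)*Cc).inv()*R.from_quat(o["tool_rot"])).as_rotvec())
for s in (1,-1):
  for e,q1,phi in ((75,.25,2.2),(20,.15,2.4),(20,.15,2.9),(5,.15,2.6)):
    print(s,e,wrist(ori(65,e,0,s),q1,phi).round(2),wrist(ori(65,e,np.pi,s),q1,phi).round(2))
E
```

```text
[3.75531414e-04 5.40590179e-04 1.57027867e+00] [-0.00058326 -0.00010509  0.0005176 ]
1 75 [ 0.29  0.79 -2.64] [0.28 0.79 0.5 ]
1 20 [1.76 0.92 2.35] [ 1.76  0.92 -0.79]
1 20 [2.07 1.1  1.8 ] [ 2.07  1.1  -1.34]
1 5 [2.05 1.2  2.05] [ 2.05  1.2  -1.09]
-1 75 [0.28 0.79 0.5 ] [ 0.29  0.79 -2.64]
-1 20 [ 1.76  0.92 -0.79] [1.76 0.92 2.35]
-1 20 [ 2.07  1.1  -1.34] [2.07 1.1  1.8 ]
-1 5 [ 2.05  1.2  -1.09] [2.05 1.2  2.05]
```

Emit:
move_arm(commands=[[[-3,-3,2,0.85,1.23,1.5],[-4,-4,4,0.85,1.23,1.5],[-5,-5,6,0.85,1.23,1.5],[-6.5,-5.45,7.7,0.85,1.23,1.5],[-6.5,-5.45,7.7,0.85,1.23,1.5],[-6.5,-5.45,7.7,0.85,1.23,1.5],[-6.5,-5.45,7.7,0.85,1.23,1.5],[-6.5,-5.45,7.7,0.85,1.23,1.5],[-6.5,-5.45,7.7,0.85,1.23,1.5],[-6.5,-5.45,7.7,0.85,1.23,1.5],[-6.5,-5.45,7.7,0.85,1.23,1.5],[-6.5,-5.45,7.7,0.85,1.23,1.5]]])

```text
time: 3.15
position: [0.4422, 0.0903, 0.4595]
tool_rot: [0.837, 0.53, 0.113, -0.072]
ft_force: [1.0, 0.2, -1.3]
grip_width: 0.0867
grip_force: 0.0
```

```bash
cat >> h.py <<'E'
def st():
    o=get_obs();R0=R.from_quat(o["tool_rot"])
    print("t",round(float(o["time"]),2),"q",o["q"].round(3),"grasp",(o["position"]+.164*R0.as_matrix()[:,2]).round(4),"F",o["ft_force"].round(1),"w",round(float(o["grip_width"]),4),round(float(o["grip_force"]),1),"z",R0.as_matrix()[:,2].round(3))
    return o
E
python3 - <<'E'
from h import *
st();C=np.array([.539,.251,.03]);Rt=ori(65,20,0,-1)
print(to(C-.12*Rt.as_matrix()[:,2]+[0,0,.06],Rt))
E
```

```text
t 3.15 q [-0.119  0.196  1.823  0.295  1.055  0.185] grasp [0.4608 0.1298 0.3014] F [ 1.   0.2 -1.3] w 0.0867 0.0 z [ 0.113  0.241 -0.964]
[-3.745, 0.509, 6.03, 0.003, 0.952, -0.004]
```

Emit:
move_arm(commands=[[[-3.75,0.5,0.5,0,0.95,0],[-3.75,0.5,0.5,0,0.95,0],[-3.75,0.5,2.0,0,0.95,0],[-3.75,0.5,4.0,0,0.95,0],[-3.75,0.5,6.0,0,0.95,0],[-3.75,0.5,6.0,0,0.95,0],[-3.75,0.5,6.0,0,0.95,0],[-3.75,0.5,6.0,0,0.95,0]]])

```text
time: 4.15
position: [0.4266, 0.0089, 0.1862]
tool_rot: [0.693, 0.439, 0.482, -0.308]
ft_force: [-0.3, -0.1, 0.8]
grip_width: 0.0869
grip_force: 0.0
```

Run:
```python
from h import *
st();C=np.array([.539,.251,.03]);Rt=ori(65,20,0,-1);z=Rt.as_matrix()[:,2]
print(to(C-.12*z,Rt),to(C-.0*z,Rt))
c=camera("scene");cv2.imwrite("pics/s2.png",c["pixels"])
```

```text
t 4.15 q [-0.538  0.932  2.17   1.456  1.223 -1.525] grasp [0.4917 0.1484 0.1296] F [-0.3 -0.1  0.8] w 0.0869 0.0 z [ 0.397  0.85  -0.345]
[-1.385, -0.005, 0.511, 0.0, 0.003, -0.004] [-1.375, -0.006, 3.511, 0.0, 0.003, -0.004]
```

View pics/s2.png

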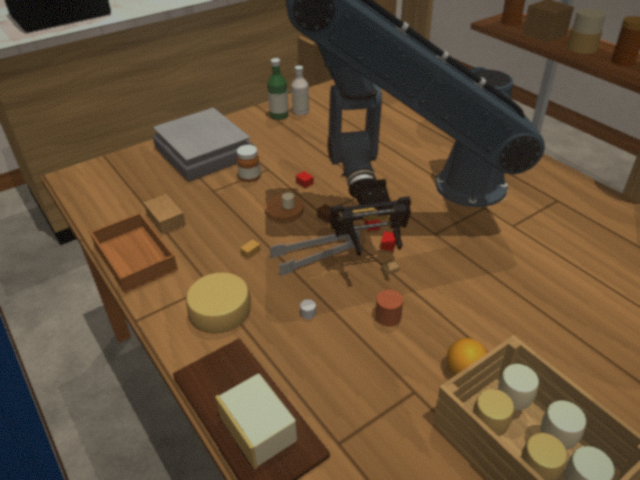

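The gripper is at (370,215), aligned toward the cup at (390,305), and nothing is disturbed. Next: descend, then advance.

Emit:
move_arm(commands=[[[-1.38,0,0.5,0,0.003,-0.004],[-1.38,0,0.5,0,0.003,-0.004],[-1.38,0,1.5,0,0.003,-0.004],[-1.38,0,2.5,0,0.003,-0.004],[-1.38,0,3.5,0,0.003,-0.004],[-1.38,0,3.5,0,0.003,-0.004],[-1.38,0,3.5,0,0.003,-0.004]]])

```text
time: 5.08
position: [0.475, 0.1108, 0.092]
tool_rot: [0.689, 0.443, 0.486, -0.305]
ft_force: [0.3, -1.0, 0.4]
grip_width: 0.0867
grip_force: 0.0
```

Run:
```python
from h import *
st();C=np.array([.539,.251,.03]);Rt=ori(65,20,0,-1);z=Rt.as_matrix()[:,2]
print(to(C,Rt))
c=camera("wrist");cv2.imwrite("pics/w1.png",c["pixels"])
c=camera("top");W=cloud(c);P=W.reshape(-1,3)
P=P[(abs(P[:,0]-.539)<.05)&(abs(P[:,1]-.251)<.05)&(P[:,2]>.05)&(P[:,2]<.07)];print(len(P),P.min(0),P.max(0))
```

```text
t 5.08 q [-0.25   1.133  2.027  1.767  1.227 -1.601] grasp [0.5405 0.2504 0.0361] F [ 0.3 -1.   0.4] w 0.0867 0.0 z [ 0.4    0.851 -0.341]
[-0.138, -0.032, 0.049, 0.002, -0.001, 0.01]
599 [0.48911738 0.22254241 0.0500541 ] [0.58727636 0.28191378 0.06885374]
```

View pics/w1.png

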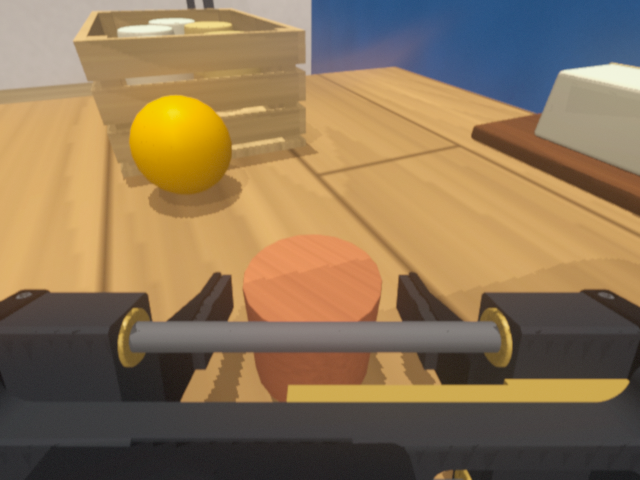

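The wrist view shows the cup (312,310) centred between the fingers. Small lowering, then close.

Emit:
move_arm(commands=[[[-0.12,-0.02,0.05,0,0,0],[-0.12,-0.02,0.05,0,0,0],[-0.12,-0.02,0.05,0,0,0]]])

```text
time: 5.55
position: [0.4737, 0.1113, 0.0825]
tool_rot: [0.691, 0.441, 0.484, -0.307]
ft_force: [-0.2, 0.1, -0.0]
grip_width: 0.0872
grip_force: 0.0
```

Emit:
move_arm(commands=[[[0,0,0,0,0,0],[0,0,0,0,0,0],[0,0,0,0,0,0],[0,0,0,0,0,0],[0,0,0,0,0,0],[0,0,0,0,0,0]]], claw=1, squeeze=20)

```text
time: 6.3
position: [0.4738, 0.1116, 0.0827]
tool_rot: [0.69, 0.442, 0.484, -0.306]
ft_force: [1.1, 0.7, -0.1]
grip_width: 0.0589
grip_force: 19.9
```

Run:
```python
from h import *
st();C=np.array([.539,.251,.03]);Rt=ori(65,20,0,-1);z=Rt.as_matrix()[:,2]
print("up",to(C+[0,0,.16],Rt))
```

```text
t 6.3 q [-0.248  1.153  2.023  1.772  1.227 -1.612] grasp [0.5391 0.2512 0.0265] F [ 1.1  0.7 -0.1] w 0.0589 19.9 z [ 0.398  0.851 -0.343]
up [3.834, 0.025, -1.407, 0.001, 0.001, 0.005]
```

Gripped (58.9 mm). Lift, then roll +π in two calls.

Emit:
move_arm(commands=[[[1.0,0,-0.36,0,0,0],[2.4,0,-0.9,0,0,0],[3.83,0.02,-1.4,0,0,0],[3.83,0.02,-1.4,0,0,0.2],[3.83,0.02,-1.4,0,0,0.38],[3.83,0.02,-1.4,0,0,0.56],[3.83,0.02,-1.4,0,0,0.74],[3.83,0.02,-1.4,0,0,0.92],[3.83,0.02,-1.4,0,0,1.1],[3.83,0.02,-1.4,0,0,1.28],[3.83,0.02,-1.4,0,0,1.45],[3.83,0.02,-1.4,0,0,1.6]]])

```text
time: 7.8
position: [0.4734, 0.1116, 0.2456]
tool_rot: [0.798, -0.19, 0.116, -0.561]
ft_force: [0.4, 0.1, -1.7]
grip_width: 0.0585
grip_force: 19.9
```

Run:
```python
from h import *
o=st();Rt=ori(65,5,np.pi,-1)
print(to([.539,.251,.19],Rt)); print(to([.539,.251,.19],ori(65,20,np.pi,-1)))
```

```text
t 7.8 q [-0.249  0.771  2.087  1.649  1.181  0.332] grasp [0.5386 0.2511 0.1892] F [ 0.4  0.1 -1.7] w 0.0585 19.9 z [ 0.397  0.851 -0.344]
[0.045, 1.05, 0.137, 0.203, -0.21, 1.531]
[0.013, -0.011, -0.005, 0.001, -0.002, 1.541]
```

Run:
```python
from h import *
o=st();Rt=ori(90,8,np.pi,-1)
print(to([.56,.275,.19],Rt)); print([wrist(Rt,q1,f).round(2) for q1 in(-.1,.1) for f in (2.9,3.1)])
```

```text
t 7.8 q [-0.249  0.771  2.087  1.649  1.181  0.332] grasp [0.5386 0.2511 0.1892] F [ 0.4  0.1 -1.7] w 0.0585 19.9 z [ 0.397  0.851 -0.344]
[1.963, 0.389, 1.164, -0.174, -0.485, 1.404]
[array([1.44, 1.46, 1.81]), array([1.46, 1.44, 1.61]), array([1.63, 1.41, 1.81]), array([1.66, 1.43, 1.61])]
```

Emit:
move_arm(commands=[[[1.0,0.2,0.6,-0.03,-0.1,0.18],[1.96,0.39,1.16,-0.06,-0.17,0.42],[1.96,0.39,1.16,-0.08,-0.22,0.6],[1.96,0.39,1.16,-0.1,-0.28,0.8],[1.96,0.39,1.16,-0.12,-0.35,1.0],[1.96,0.39,1.16,-0.15,-0.42,1.2],[1.96,0.39,1.16,-0.174,-0.485,1.404],[1.96,0.39,1.16,-0.174,-0.485,1.404],[1.96,0.39,1.16,-0.174,-0.485,1.404],[1.96,0.39,1.16,-0.174,-0.485,1.404],[1.96,0.39,1.16,-0.174,-0.485,1.404]]])

```text
time: 9.18
position: [0.5602, 0.1126, 0.2136]
tool_rot: [0.536, -0.532, -0.462, -0.465]
ft_force: [-0.3, 0.1, -0.8]
grip_width: 0.059
grip_force: 19.9
```

Run:
```python
from h import *
o=st();Rt=ori(90,8,np.pi,-1)
for h in (.06,.046,.034): print(to([.56,.275,h],Rt))
c=camera("scene");cv2.imwrite("pics/s3.png",c["pixels"][100:400,200:560])
```

```text
t 9.18 q [-0.216  0.919  1.737  1.314  1.545  2.037] grasp [0.5601 0.275  0.1905] F [-0.3  0.1 -0.8] w 0.059 19.9 z [-0.001  0.99  -0.141]
[3.237, 0.028, 0.46, 0.001, -0.002, 0.007]
[3.583, 0.03, 0.51, 0.001, -0.002, 0.007]
[3.88, 0.032, 0.552, 0.001, -0.002, 0.007]
```

View pics/s3.png

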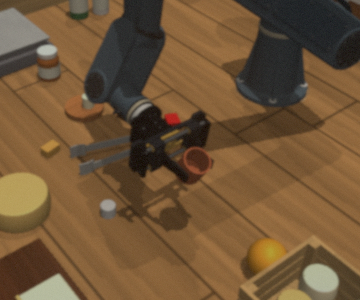

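The cup is now mouth-up and tilted at crop (197,160). Before lowering, check the wrist centre's clearance over the tongs and cheese by fitting the kinematics.

```bash
cat >> h.py <<'E'
# linear fit of link lengths: columns a1,d1,L2,e3,L3,L6
def cols(q):
    A=R.from_euler("Z",q[0]);B=A*R.from_euler("Y",q[1]);F=A*R.from_euler("Y",q[1]+q[2]);T=rot(q)
    ex,ez=np.eye(3)[0],np.eye(3)[2]
    return np.c_[A.apply(ex),A.apply(ez),B.apply(ez),F.apply(ex),F.apply(ez),T.apply(ez)]
E
python3 - <<'E'
from h import *
D=[([1.012,.527,1.433,0,1.181,-.178],[.232,.58,.405]),([1.155,.738,1.901,-1.43,1.36,1.036],[.202,.4375,.28]),([-.119,.196,1.823,.295,1.055,.185],[.4422,.0903,.4595]),([-.538,.932,2.17,1.456,1.223,-1.525],[.4266,.0089,.1862]),([-.248,1.153,2.023,1.772,1.227,-1.612],[.4738,.1116,.0827]),([-.249,.771,2.087,1.649,1.181,.332],[.4734,.1116,.2456]),([-.216,.919,1.737,1.314,1.545,2.037],[.5602,.1126,.2136])]
A=np.vstack([cols(q) for q,_ in D]);b=np.hstack([p for _,p in D])
x,*_=np.linalg.lstsq(A,b,rcond=None);print(x.round(4),np.abs(A@x-b).max())
np.save("kin.npy",x)
q,p=D[-1]; print("wrist",cols(q)[:,:5]@x[:5],"elbow",cols(q)[:,:3]@x[:3])
E
```

```text
[-0.0545  0.302   0.6367  0.1083  0.4303  0.1936] 0.16433625138128782
wrist [ 0.54379285 -0.11932073  0.25705544] elbow [ 0.44119253 -0.09680785  0.68821526]
```

```bash
python3 - - <<'E'
import re
s=open("h.py").read()
s=s.replace("    return np.c_[A.apply(ex),A.apply(ez),B.apply(ez),F.apply(ex),F.apply(ez),T.apply(ez)]","    G=F*R.from_euler('Z',q[3]);H=G*R.from_euler('Y',q[4]);ey=np.eye(3)[1]\n    return np.c_[A.apply(ex),A.apply(ey),A.apply(ez),B.apply(ez),B.apply(ex),F.apply(ex),F.apply(ez),H.apply(ex),T.apply(ez)]")
open("h.py","w").write(s)
from h import *
D=[([1.012,.527,1.433,0,1.181,-.178],[.232,.58,.405]),([1.155,.738,1.901,-1.43,1.36,1.036],[.202,.4375,.28]),([-.119,.196,1.823,.295,1.055,.185],[.4422,.0903,.4595]),([-.538,.932,2.17,1.456,1.223,-1.525],[.4266,.0089,.1862]),([-.248,1.153,2.023,1.772,1.227,-1.612],[.4738,.1116,.0827]),([-.249,.771,2.087,1.649,1.181,.332],[.4734,.1116,.2456]),([-.216,.919,1.737,1.314,1.545,2.037],[.5602,.1126,.2136])]
A=np.vstack([cols(q) for q,_ in D]);b=np.hstack([p for _,p in D])
x,*_=np.linalg.lstsq(A,b,rcond=None);print(x.round(4),np.abs(A@x-b).max())
np.save("kin.npy",x)
q,p=D[-1]; print("wrist",cols(q)[:,:7]@x[:7],"elbow",cols(q)[:,:5]@x[:5])
E
```

```text
[-2.000e-04  1.110e-01  2.739e-01  5.883e-01  0.000e+00  1.142e-01
  3.921e-01  3.000e-04  1.231e-01] 0.0002522812128736146
wrist [ 0.56052693 -0.00932916  0.2307437 ] elbow [0.48038738 0.00825531 0.63078801]
```

Fit good to 0.3 mm. The wrist would come low over the tongs, so I'll put the cup down further left, at about (0.60, 0.36).

Run:
```python
from h import *
o=st();Rt=ori(90,8,np.pi,-1)
W=np.load("top0.npz")["W"][240:285,72:114].reshape(-1,3);W=W[W[:,2]>.03];print("gourd",W.min(0),W.max(0))
for h in (.19,.06,.046,.034): print(to([.60,.36,h],Rt))
```

```text
t 9.22 q [-0.216  0.919  1.737  1.314  1.546  2.037] grasp [0.5601 0.275  0.1906] F [-0.5  0.6 -2. ] w 0.0586 19.9 z [-0.001  0.99  -0.141]
gourd [0.47099525 0.42002787 0.03064692] [0.55898801 0.51298569 0.09049792]
[-0.272, -0.997, 2.106, 0.001, -0.002, 0.007]
[2.946, -0.976, 2.564, 0.001, -0.002, 0.007]
[3.292, -0.974, 2.613, 0.001, -0.002, 0.007]
[3.589, -0.972, 2.655, 0.001, -0.002, 0.007]
```

Emit:
move_arm(commands=[[[-0.27,-1.0,2.1,0,0,0.007],[-0.27,-1.0,2.1,0,0,0.007],[1.0,-1.0,2.3,0,0,0.007],[2.0,-0.98,2.4,0,0,0.007],[2.95,-0.98,2.56,0,0,0.007],[2.95,-0.98,2.56,0,0,0.007],[2.95,-0.98,2.56,0,0,0.007],[3.2,-0.98,2.6,0,0,0.007],[3.3,-0.98,2.62,0,0,0.007],[3.3,-0.98,2.62,0,0,0.007]]])

```text
time: 10.48
position: [0.6002, 0.1979, 0.0686]
tool_rot: [-0.534, 0.534, 0.464, 0.463]
ft_force: [0.4, -0.2, -0.2]
grip_width: 0.0586
grip_force: 19.9
```

Run:
```python
from h import *
o=st();Rt=ori(90,8,np.pi,-1)
x=np.load("kin.npy");print("wrist",cols(o["q"])[:,:7]@x[:7])
for h in (.044,.040,.034): print(to([.60,.36,h],Rt))
c=camera("scene");cv2.imwrite("pics/s4.png",c["pixels"][100:400,200:560])
```

```text
t 10.47 q [-0.059  1.193  1.546  1.461  1.465  1.976] grasp [0.6001 0.3603 0.0456] F [ 0.4 -0.2 -0.2] w 0.0586 19.9 z [-0.001  0.99  -0.14 ]
wrist [0.60046924 0.07585988 0.08531392]
[0.045, 0.005, -0.001, 0.001, -0.001, -0.001]
[0.144, 0.005, 0.013, 0.001, -0.001, -0.001]
[0.292, 0.005, 0.034, 0.001, -0.001, -0.001]
```

View pics/s4.png

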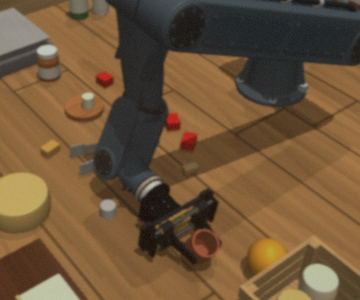

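The cup is just above the counter at crop (203,243), and the tin and gourd are clear. Ease the grip to 4 N and press down so the cup rights itself on its edge.

Emit:
move_arm(commands=[[[0.05,0,0,0,0,0],[0.08,0,0,0,0,0],[0.11,0,0,0,0,0],[0.14,0,0.01,0,0,0],[0.17,0,0.01,0,0,0],[0.2,0,0.02,0,0,0],[0.23,0,0.02,0,0,0],[0.25,0,0.02,0,0,0]]], squeeze=4)

```text
time: 11.52
position: [0.5999, 0.1972, 0.0594]
tool_rot: [0.533, -0.533, -0.465, -0.464]
ft_force: [-1.5, -1.1, 5.5]
grip_width: 0.0586
grip_force: 4.0
```

Run:
```python
from h import *
o=st()
c=camera("wrist");cv2.imwrite("pics/w2.png",c["pixels"])
```

```text
t 11.53 q [-0.06   1.21   1.539  1.461  1.468  1.966] grasp [0.5996 0.3597 0.0369] F [-1.5 -1.1  5.5] w 0.0586 4.0 z [-0.002  0.991 -0.137]
```

View pics/w2.png

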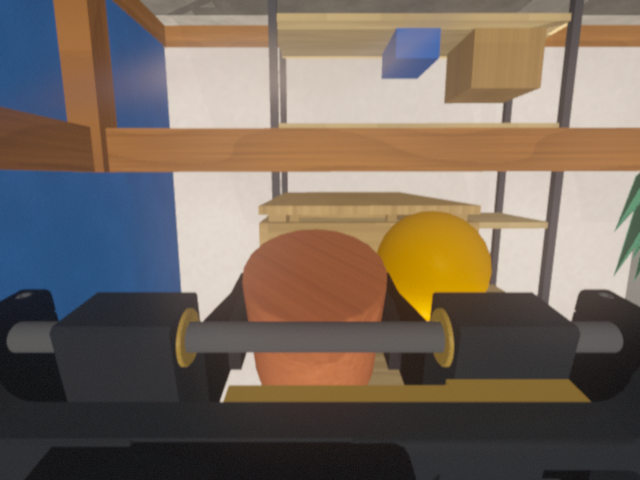

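The view is rolled by the flip. The cup (315,300) is still tilted between the pads, with 5 N on its edge. Open slightly so it settles between the pads.

Emit:
move_arm(commands=[[[0,0,0,0,0,0],[0,0,0,0,0,0],[0,0,0,0,0,0],[0,0,0,0,0,0]]], claw=-0.5)

```text
time: 12.08
position: [0.6001, 0.1973, 0.0582]
tool_rot: [-0.534, 0.534, 0.464, 0.463]
ft_force: [0.8, 0.8, -0.2]
grip_width: 0.0651
grip_force: 0.0
```

```bash
cat >> h.py <<'E'
def cup(xy=(.6,.36),n="scene",zm=.05):
    P=cloud(camera(n)).reshape(-1,3);P=P[(np.hypot(P[:,0]-xy[0],P[:,1]-xy[1])<.045)&(P[:,2]>zm)&(P[:,2]<.09)]
    print(n,len(P),P.min(0).round(3),P.max(0).round(3),P.mean(0).round(3))
    c=P-P.mean(0);print("normal",np.linalg.svd(c,full_matrices=False)[2][2].round(3))
E
python3 - <<'E'
from h import *
o=st();cup();cup(n="top")
E
```

```text
t 12.07 q [-0.06   1.211  1.538  1.461  1.464  1.966] grasp [0.6    0.3597 0.0351] F [ 0.8  0.8 -0.2] w 0.0651 0.0 z [-0.001  0.99  -0.141]
scene 215 [0.559 0.318 0.05 ] [0.644 0.368 0.065] [0.602 0.348 0.057]
normal [-0.013  0.006 -1.   ]
top 100 [0.56 0.35 0.05] [0.641 0.379 0.067] [0.599 0.362 0.058]
normal [-0.021  0.274  0.961]
```

Gripper occludes the cup. Open fully and rise straight up: the fingers slide up along the cup's sides, and the body stays clear of the tin.

Emit:
move_arm(commands=[[[0,0,0,0,0,0],[0,0,0,0,0,0],[-0.4,0,-0.06,0,0,0],[-1.0,0,-0.14,0,0,0],[-2.0,0,-0.28,0,0,0],[-3.0,0,-0.42,0,0,0],[-4.0,0,-0.56,0,0,0],[-4.0,0,-2.0,0,0,0],[-4.0,0,-3.0,0,0,0],[-4.0,0,-3.0,0,0,0]]], claw=-1)

```text
time: 13.42
position: [0.6012, 0.0981, 0.2354]
tool_rot: [-0.533, 0.535, 0.462, 0.465]
ft_force: [-0.3, 0.1, 0.8]
grip_width: 0.0867
grip_force: 0.0
```

Run:
```python
from h import *
o=st();cup();cup(n="top")
Rt=R.from_quat(o["tool_rot"])
W=cloud(camera("scene")).reshape(-1,3);P=W[(np.hypot(W[:,0]-.6,W[:,1]-.36)<.05)&(W[:,2]>.055)&(W[:,2]<.075)]
r=cv2.minEnclosingCircle((P[:,:2]*1000).astype(np.float32));print(r)
# tongs target: tool down; pivot (.4465,-.004), axis -13deg
a=np.radians(-13);O=np.array([.4465+.11*np.cos(a),-.004+.11*np.sin(a)]);print("tongs O",O)
for s in (1,-1):
  for az in (-103,77):
    y=np.array([np.cos(np.radians(az)),np.sin(np.radians(az)),0]);z=np.array([0,0,-1.]);M=R.from_matrix(np.c_[np.cross(y,z),y,z])
    print(az,to([*O,.15],M),wrist(M,0,2.2).round(2),wrist(M,.4,2.2).round(2))
```

```text
t 13.43 q [-0.226  0.901  1.633  1.309  1.58   2.16 ] grasp [0.6019 0.2604 0.2124] F [-0.3  0.1  0.8] w 0.0867 0.0 z [ 0.004  0.99  -0.141]
scene 208 [0.569 0.317 0.05 ] [0.629 0.37  0.066] [0.602 0.348 0.057]
normal [-0.009 -0.016 -1.   ]
top 159 [0.571 0.317 0.05 ] [0.63  0.37  0.069] [0.602 0.349 0.06 ]
normal [ 0.007 -0.038 -0.999]
((597.8505859375, 338.9154968261719), 31.70109748840332)
tongs O [ 0.55368071 -0.02874462]
-103 [-1.521, 1.169, -3.501, -0.948, 1.196, -1.094] [-0.    0.94  1.8 ] [-0.    0.94  2.2 ]
77 [-1.521, 1.169, -3.501, 1.259, 0.998, 1.448] [ 0.    0.94 -1.34] [ 0.    0.94 -0.94]
-103 [-1.521, 1.169, -3.501, -0.948, 1.196, -1.094] [-0.    0.94  1.8 ] [-0.    0.94  2.2 ]
77 [-1.521, 1.169, -3.501, 1.259, 0.998, 1.448] [ 0.    0.94 -1.34] [ 0.    0.94 -0.94]
```

The cup is upright and mouth-up at about (0.600, 0.344), rim at 0.06. Next the tongs: swing the tool down over them.

Emit:
move_arm(commands=[[[-1.52,1.17,-1.5,0.11,0.08,0.12],[-1.52,1.17,-3.0,0.21,0.17,0.24],[-1.52,1.17,-3.5,0.32,0.25,0.36],[-1.52,1.17,-3.5,0.42,0.33,0.48],[-1.52,1.17,-3.5,0.53,0.42,0.6],[-1.52,1.17,-3.5,0.63,0.5,0.72],[-1.52,1.17,-3.5,0.74,0.58,0.85],[-1.52,1.17,-3.5,0.84,0.67,0.97],[-1.52,1.17,-3.5,0.95,0.75,1.09],[-1.52,1.17,-3.5,1.05,0.83,1.21],[-1.52,1.17,-3.5,1.16,0.92,1.33],[-1.52,1.17,-3.5,1.26,1.0,1.45]]])

```text
time: 15.08
position: [0.4398, -0.0177, 0.2027]
tool_rot: [0.028, 0.983, 0.046, 0.173]
ft_force: [5.8, -3.9, 12.3]
grip_width: 0.0873
grip_force: 5.3
```

```bash
cat >> h.py <<'E'
def down(yaz):
    y=np.array([np.cos(np.radians(yaz)),np.sin(np.radians(yaz)),0]);z=np.array([0,0,-1.]);return R.from_matrix(np.c_[np.cross(y,z),y,z])
E
python3 - <<'E'
from h import *
o=st();M=down(77)
for z in (.15,.022): print(to([.5537,-.0287,z],M))
# refine tongs from wrist camera
c=camera("wrist");W=cloud(c);P=W.reshape(-1,3)
P=P[(P[:,2]>.018)&(P[:,2]<.034)&(P[:,0]>.47)&(P[:,0]<.62)&(P[:,1]>-.1)&(P[:,1]<.04)]
a=np.radians(-13);u=np.array([np.cos(a),np.sin(a)]);n=np.array([-u[1],u[0]]);r=P[:,:2]-[.4465,-.004]
s,t=r@u,r@n
for s0 in np.arange(.04,.17,.015):
    k=abs(s-s0)<.006
    if k.sum()>5: print(round(s0,3),k.sum(),np.sort(t[k])[[0,-1]].round(4),np.median(t[k&(t<0)]).round(4) if (k&(t<0)).any() else 0,np.median(t[k&(t>0)]).round(4) if (k&(t>0)).any() else 0)
cv2.imwrite("pics/w3.png",c["pixels"])
E
```

```text
t 15.07 q [-0.352  0.694  2.148  1.594  0.196  2.853] grasp [ 0.4961 -0.0044  0.0493] F [ 5.8 -3.9 12.3] w 0.0873 5.3 z [ 0.343  0.082 -0.936]
[-3.63, 0.119, -1.65, 0.132, 0.335, 0.168]
[-2.55, -0.204, 1.345, 0.132, 0.335, 0.168]
0.04 251 [-0.0337  0.0197] -0.0309 0.017
0.055 412 [-0.0414  0.0208] -0.0331 0.0186
0.07 73 [-0.0299  0.0223] -0.0287 0.0197
0.085 6 [0.0211 0.0226] 0 0.0219
0.115 17 [-0.0378  0.026 ] -0.0376 0.0241
0.13 94 [-0.0415  0.0274] -0.0384 0.026
0.145 88 [-0.0428  0.0284] -0.04 0.0275
0.16 72 [-0.044  -0.0381] -0.0412 0
```

Joint 6 wound to its limit and the tool sagged low, touching something at about 12 N. Back up, then unwind.

Emit:
move_arm(commands=[[[0,0,-0.8,0,0,0],[0,0,-2,0,0,0],[-1.4,0,-3.2,0,0,-0.18],[-1.4,0,-3.8,0,0,-0.36],[-1.4,0,-3.8,0,0,-0.54],[-1.4,0,-3.8,0,0,-0.72],[-1.4,0,-3.8,0,0,-0.9],[-1.4,0,-3.8,0,0,-1.08],[-1.4,0,-3.8,0,0,-1.26],[-1.4,0,-3.8,0,0,-1.44],[-1.4,0,-3.8,0,0,-1.6],[-1.4,0,-3.8,0,0,-1.6]]])

```text
time: 16.62
position: [0.4394, -0.0342, 0.3632]
tool_rot: [-0.686, 0.705, -0.089, 0.154]
ft_force: [0.1, 0.1, -0.6]
grip_width: 0.087
grip_force: 0.0
```

Run:
```python
from h import *
o=st();print(o["position"].round(3))
for y in (77,-103,0,-13): print(y,to([.5537,-.0287,.2],down(y)))
c=camera("scene");cv2.imwrite("pics/s5.png",c["pixels"][100:400,200:560])
```

```text
t 16.62 q [-0.393  0.315  2.025  0.413  0.548  2.449] grasp [ 0.495  -0.0201  0.2096] F [ 0.1  0.1 -0.6] w 0.087 0.0 z [ 0.339  0.086 -0.937]
[ 0.439 -0.034  0.363]
77 [-0.169, -2.689, 0.964, -0.163, 0.375, 1.749]
-103 [-0.169, -2.689, 0.964, -0.355, -0.154, -1.356]
0 [-0.169, -2.689, 0.964, 0.143, 0.535, 3.065]
-13 [-0.169, -2.689, 0.964, -0.193, -0.49, -2.898]
```

View pics/s5.png

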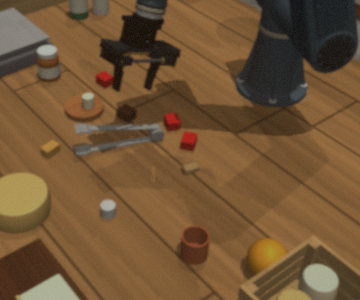

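Crop shows the cup upright at (195,240). The tongs were nudged and are now at (75–163,125–150), so they need re-measuring. The picture allowance is used up, so numbers only from here. Unwind further while moving aside from the tongs.

Run:
```python
from h import *
o=st()
print(to([.42,.2,.25],down(-103)))
```

```text
t 16.68 q [-0.394  0.316  2.025  0.413  0.548  2.45 ] grasp [ 0.4951 -0.0204  0.2096] F [-0.3 -0.7  0.7] w 0.0868 0.0 z [ 0.34   0.086 -0.937]
[-5.948, 0.286, -0.853, -0.355, -0.155, -1.357]
```

Emit:
move_arm(commands=[[[-1,0,-0.85,-0.05,-0.02,-0.18],[-2,0.1,-0.85,-0.1,-0.04,-0.36],[-3,0.15,-0.85,-0.14,-0.06,-0.54],[-4,0.2,-0.85,-0.19,-0.08,-0.72],[-5,0.25,-0.85,-0.24,-0.1,-0.9],[-5.95,0.29,-0.85,-0.28,-0.12,-1.08],[-5.95,0.29,-0.85,-0.33,-0.14,-1.24],[-5.95,0.29,-0.85,-0.355,-0.155,-1.357],[-5.95,0.29,-0.85,-0.355,-0.155,-1.357],[-5.95,0.29,-0.85,-0.355,-0.155,-1.357]]])

```text
time: 17.92
position: [0.4197, 0.1992, 0.4134]
tool_rot: [0.993, -0.114, 0.0, 0.0]
ft_force: [-0.7, 0.2, -0.3]
grip_width: 0.0869
grip_force: 0.0
```

Run:
```python
from h import *
o=st()
for n in ("top","scene"):
    c=camera(n);W=cloud(c);np.savez(f"{n}1.npz",W=W,px=c["pixels"])
    P=W.reshape(-1,3);P=P[(P[:,0]>.38)&(P[:,0]<.7)&(P[:,1]>-.115)&(P[:,1]<.07)&(P[:,2]>.014)&(P[:,2]<.055)]
    m=(W[...,2]>.012)&(W[...,2]<.055)
    print(n,len(P))
    for x0 in np.arange(.40,.68,.02):
        q=P[abs(P[:,0]-x0)<.006]
        if len(q)>2:
            ys=np.sort(q[:,1]);k=np.argmax(np.diff(ys)); print(round(x0,3),len(q),ys[[0,k,k+1,-1]].round(3),q[:,2].max().round(3))
W=np.load("top1.npz")["W"]
m=((W[...,2]>0.009)&(W[...,2]<.12)&(np.hypot(W[...,0],W[...,1])>0.3)).astype(np.uint8)
n,l,s,c=cv2.connectedComponentsWithStats(m)
for i in range(1,n):
    if 15<s[i,4]<1200:
        P=W[l==i];zt=np.percentile(P[:,2],90);T=P[P[:,2]>zt-0.004]
        r=cv2.minAreaRect((T[:,:2]*1000).astype(np.float32));print(np.round(c[i]),s[i,4],"z",round(zt,3),np.round(r[0]),np.round(r[1]))
```

```text
t 17.93 q [ 2.020e-01  3.000e-01  1.811e+00 -1.000e-03  1.030e+00  2.003e+00] grasp [0.4199 0.199  0.2494] F [-0.7  0.2 -0.3] w 0.0869 0.0 z [ 0.001 -0.001 -1.   ]
top 609
0.4 29 [-0.025 -0.016  0.055  0.07 ] 0.033
0.42 92 [-0.114 -0.114 -0.034  0.006] 0.046
0.44 85 [-0.114 -0.112 -0.036 -0.001] 0.05
0.46 57 [-0.04  -0.027 -0.025 -0.018] 0.055
0.48 45 [-0.049 -0.044 -0.042 -0.025] 0.055
0.5 18 [-0.058 -0.042 -0.038 -0.033] 0.055
0.52 3 [-0.055 -0.051 -0.044 -0.044] 0.054
scene 389
0.4 25 [-0.035 -0.015  0.054  0.065] 0.032
0.42 67 [-0.114 -0.114 -0.034  0.008] 0.045
0.44 89 [-0.115 -0.111 -0.043  0.001] 0.048
0.46 30 [-0.047 -0.037 -0.034 -0.02 ] 0.053
0.48 22 [-0.048 -0.032 -0.028 -0.025] 0.055
0.5 5 [-0.051 -0.05  -0.046 -0.045] 0.054
[415.  72.] 16 z 0.012 [ 974. -270.] [12. 22.]
[393.  98.] 19 z 0.013 [ 908. -214.] [18. 13.]
[244. 189.] 220 z 0.035 [683. 133.] [33. 33.]
[361. 191.] 278 z 0.029 [ 679. -135.] [43. 30.]
[150. 222.] 564 z 0.062 [601. 340.] [59. 58.]
[503. 266.] 1063 z 0.098 [ 503. -443.] [58. 57.]
[245. 297.] 78 z 0.025 [434. 129.] [ 8. 37.]
[363. 297.] 334 z 0.033 [ 434. -135.] [35. 43.]
[441. 318.] 349 z 0.032 [ 389. -309.] [35. 43.]
[275. 324.] 330 z 0.033 [375.  60.] [44. 35.]
[316. 332.] 333 z 0.033 [358. -29.] [43. 35.]
[626. 394.] 820 z 0.105 [ 223. -688.] [15. 51.]
[624. 433.] 893 z 0.112 [ 145. -675.] [18. 52.]
```

Run:
```python
from h import *
for n in ("top","scene"):
    W=np.load(f"{n}1.npz")["W"];P=W.reshape(-1,3);P=P[(P[:,0]>.38)&(P[:,0]<.7)&(P[:,1]>-.18)&(P[:,1]<.03)&(P[:,2]>.025)&(P[:,2]<.2)]
    print(n,len(P))
    for x0 in np.arange(.40,.68,.015):
        q=P[(abs(P[:,0]-x0)<.005)&~((abs(P[:,0]-.434)<.03)&(P[:,1]<-.105))]
        if len(q)>2:
            ys=np.argsort(q[:,1]);q=q[ys];k=np.argmax(np.diff(q[:,1]));a,b=q[:k+1],q[k+1:]
            print(round(x0,3),len(q),"R",a[:,1].min().round(3),a[:,1].max().round(3),a[:,2].max().round(3),"L",b[:,1].min().round(3),b[:,1].max().round(3),b[:,2].max().round(3))
```

```text
top 1666
0.415 68 R -0.031 0.004 0.046 L 0.006 0.006 0.036
0.43 71 R -0.036 -0.003 0.05 L -0.001 0.002 0.041
0.445 48 R -0.034 -0.034 0.042 L -0.031 -0.003 0.051
0.46 42 R -0.04 -0.038 0.055 L -0.036 -0.018 0.056
0.475 41 R -0.047 -0.047 0.051 L -0.044 -0.025 0.057
0.49 40 R -0.053 -0.04 0.059 L -0.038 -0.029 0.06
0.505 44 R -0.058 -0.04 0.064 L -0.038 -0.035 0.061
0.52 45 R -0.064 -0.044 0.065 L -0.042 -0.042 0.059
0.535 46 R -0.07 -0.053 0.07 L -0.051 -0.048 0.066
0.55 49 R -0.077 -0.057 0.075 L -0.055 -0.053 0.069
0.565 46 R -0.083 -0.061 0.075 L -0.059 -0.059 0.069
0.58 58 R -0.096 -0.092 0.073 L -0.09 -0.066 0.079
0.595 82 R -0.102 -0.083 0.081 L -0.081 -0.064 0.08
0.61 81 R -0.109 -0.072 0.087 L -0.07 -0.07 0.079
0.625 29 R -0.101 -0.099 0.073 L -0.096 -0.076 0.086
0.655 7 R -0.14 -0.14 0.029 L -0.131 -0.126 0.032
0.67 32 R -0.149 -0.129 0.031 L -0.124 -0.122 0.031
scene 812
0.4 3 R -0.035 -0.035 0.032 L -0.027 -0.023 0.031
0.415 33 R -0.033 -0.024 0.042 L -0.021 0.006 0.04
0.43 51 R -0.032 -0.002 0.045 L 0.001 0.004 0.039
0.445 31 R -0.043 -0.017 0.049 L -0.013 -0.004 0.047
0.46 27 R -0.047 -0.037 0.053 L -0.034 -0.02 0.051
0.475 20 R -0.048 -0.031 0.055 L -0.028 -0.025 0.053
0.49 23 R -0.057 -0.045 0.058 L -0.043 -0.033 0.058
0.505 20 R -0.061 -0.038 0.059 L -0.034 -0.034 0.059
0.52 23 R -0.069 -0.069 0.061 L -0.066 -0.045 0.064
0.535 25 R -0.073 -0.065 0.068 L -0.062 -0.051 0.069
0.55 24 R -0.085 -0.076 0.067 L -0.072 -0.055 0.069
0.565 25 R -0.089 -0.075 0.072 L -0.072 -0.062 0.07
0.58 27 R -0.101 -0.089 0.075 L -0.085 -0.066 0.077
0.595 47 R -0.108 -0.07 0.08 L -0.066 -0.064 0.076
0.61 42 R -0.115 -0.111 0.079 L -0.107 -0.07 0.082
0.625 10 R -0.096 -0.094 0.078 L -0.089 -0.08 0.079
0.655 6 R -0.15 -0.15 0.025 L -0.135 -0.123 0.029
0.67 9 R -0.149 -0.145 0.03 L -0.137 -0.125 0.027
```

The contact rolled the tongs onto their side: the 20 mm strip is seen flat, rising from the pivot at (0.42,-0.01) to jaws about 0.08 high. The tongs are symmetric top to bottom, so I can grip the upper arm's strip, roll it ~45° left, and let it drop onto its flat side. Measure precisely while unwinding.

Run:
```python
from h import *
o=st()
a=np.radians(-21.8);u=np.array([np.cos(a),np.sin(a)]);n=np.array([-u[1],u[0]])
for cam in ("top","scene"):
    P=np.load(f"{cam}1.npz")["W"].reshape(-1,3);r=P[:,:2]-[.42,-.012];s,t=r@u,r@n
    for s0 in np.arange(-.02,.23,.02):
        k=(abs(s-s0)<.006)&(abs(t)<.035)&(P[:,2]>.03)&(P[:,2]<.12)
        if k.sum()>4: print(cam,round(s0,2),k.sum(),"t",np.percentile(t[k],[3,97]).round(3),"z",np.percentile(P[k,2],[10,50,90]).round(3))
O=np.r_[np.array([.42,-.012])+.11*u,.06];print(O)
def lean(deg,yaz=68.2):
    return R.from_rotvec(np.radians(deg)*np.r_[u,0])*down(yaz)
for d in (0,-45,45,-60): print(d,lean(d).as_matrix()[:,2].round(2),wrist(lean(d),-.4,2.2).round(2))
print(to([O[0],O[1],.25],down(-17)),to([O[0],O[1],.25],down(68.2)))
```

```text
t 18.02 q [ 2.020e-01  3.000e-01  1.811e+00 -2.000e-03  1.030e+00  2.002e+00] grasp [0.42   0.1988 0.2495] F [-0.9  0.8  0.6] w 0.0869 0.0 z [ 0.001 -0.001 -1.   ]
top 0.0 93 t [-0.018  0.016] z [0.034 0.039 0.042]
top 0.02 68 t [-0.017  0.015] z [0.033 0.043 0.046]
top 0.04 52 t [-0.01   0.008] z [0.045 0.049 0.052]
top 0.06 50 t [-0.01   0.008] z [0.049 0.052 0.055]
top 0.08 51 t [-0.01   0.008] z [0.052 0.055 0.058]
top 0.1 53 t [-0.01   0.008] z [0.054 0.059 0.063]
top 0.12 52 t [-0.01   0.008] z [0.06  0.064 0.066]
top 0.14 55 t [-0.011  0.008] z [0.062 0.066 0.069]
top 0.16 54 t [-0.011  0.008] z [0.068 0.071 0.074]
top 0.18 74 t [-0.017  0.015] z [0.07  0.073 0.076]
top 0.2 92 t [-0.018  0.015] z [0.074 0.078 0.081]
top 0.22 40 t [-0.018  0.015] z [0.074 0.078 0.082]
scene 0.0 41 t [-0.017  0.016] z [0.033 0.038 0.042]
scene 0.02 37 t [-0.014  0.014] z [0.034 0.043 0.046]
scene 0.04 29 t [-0.016  0.006] z [0.045 0.048 0.051]
scene 0.06 26 t [-0.016  0.007] z [0.05  0.052 0.054]
scene 0.08 23 t [-0.015  0.007] z [0.053 0.055 0.058]
scene 0.1 22 t [-0.014  0.007] z [0.057 0.059 0.062]
scene 0.12 27 t [-0.015  0.006] z [0.058 0.063 0.067]
scene 0.14 28 t [-0.02   0.008] z [0.063 0.066 0.068]
scene 0.16 28 t [-0.015  0.006] z [0.068 0.07  0.072]
scene 0.18 39 t [-0.019  0.016] z [0.069 0.073 0.077]
scene 0.2 44 t [-0.022  0.015] z [0.074 0.077 0.08 ]
scene 0.22 17 t [-0.023  0.011] z [0.075 0.077 0.079]
[ 0.52213344 -0.05285046  0.06      ]
0 [ 0.  0. -1.] [ 0.    0.94 -1.59]
-45 [-0.26 -0.66 -0.71] [-0.9   1.13 -1.11]
45 [ 0.26  0.66 -0.71] [ 0.88  1.15 -2.06]
-60 [-0.32 -0.8  -0.5 ] [-1.14  1.26 -1.01]
[3.916, 5.554, -0.002, 0.002, -0.0, -1.502] [3.916, 5.554, -0.002, 0.002, 0.001, -2.989]
```

Emit:
move_arm(commands=[[[1,1.4,0,0,0,-0.18],[2,2.8,0,0,0,-0.36],[3,4.2,0,0,0,-0.54],[3.92,5.55,0,0,0,-0.72],[3.92,5.55,0,0,0,-0.9],[3.92,5.55,0,0,0,-1.08],[3.92,5.55,0,0,0,-1.26],[3.92,5.55,0,0,0,-1.44],[3.92,5.55,0,0,0,-1.6],[3.92,5.55,0,0,0,-1.78],[3.92,5.55,0,0,0,-1.96],[3.92,5.55,0,0,0,-2.1]]], claw=-0.2)

```text
time: 19.52
position: [0.5228, -0.0526, 0.414]
tool_rot: [0.591, 0.807, -0.0, 0.001]
ft_force: [-0.5, 0.4, 0.6]
grip_width: 0.0521
grip_force: 0.0
```

Run:
```python
from h import *
o=st()
print(to([.522,-.053,.15],down(68.2)),to([.522,-.053,.055],down(68.2)))
```

```text
t 19.52 q [-3.130e-01  3.820e-01  1.671e+00 -1.000e-03  1.088e+00 -6.180e-01] grasp [ 0.523  -0.0528  0.25  ] F [-0.5  0.4  0.6] w 0.0521 0.0 z [ 0.001 -0.001 -1.   ]
[0.001, -0.024, 2.5, 0.0, 0.002, -0.885] [0.004, -0.025, 4.875, 0.0, 0.002, -0.885]
```

Emit:
move_arm(commands=[[[0,-0.02,1,0,0,-0.18],[0,-0.02,2,0,0,-0.36],[0,-0.02,2.5,0,0,-0.54],[0,-0.02,2.5,0,0,-0.72],[0,-0.02,2.5,0,0,-0.885],[0,-0.02,3.0,0,0,-0.885],[0,-0.02,4.0,0,0,-0.885],[0,-0.02,4.88,0,0,-0.885],[0,-0.02,4.88,0,0,-0.885],[0,-0.02,4.88,0,0,-0.885]]])

```text
time: 20.78
position: [0.5228, -0.0532, 0.2196]
tool_rot: [0.191, 0.982, -0.001, 0.001]
ft_force: [-0.6, 0.4, 0.7]
grip_width: 0.0523
grip_force: 0.0
```

Emit:
move_arm(commands=[[[0,0,0,0,0,0],[0,0,0,0,0,0],[0,0,0,0,0,0],[0,0,0,0,0,0],[0,0,0,0,0,0],[0,0,0,0,0,0]]], claw=1, squeeze=25)

```text
time: 21.52
position: [0.5225, -0.0529, 0.219]
tool_rot: [0.19, 0.982, -0.001, 0.001]
ft_force: [-0.0, -0.8, 2.2]
grip_width: 0.019
grip_force: 24.9
```

Run:
```python
from h import *
o=st()
u=np.r_[np.cos(np.radians(-21.8)),np.sin(np.radians(-21.8)),0]
R0=R.from_quat(o["tool_rot"]);g=o["position"]+.164*R0.as_matrix()[:,2]
print("up",to(g+[0,0,.06],R0),"lean",to(g+[0,0,.06],R.from_rotvec(-np.radians(50)*u)*R0))
```

```text
t 21.52 q [-0.314  0.693  1.821 -0.002  0.625 -1.5  ] grasp [ 0.5228 -0.0532  0.055 ] F [-0.  -0.8  2.2] w 0.019 24.9 z [ 0.001 -0.001 -1.   ]
up [-0.003, -0.001, -1.5, 0.0, 0.0, 0.0] lean [0.007, 3.14, -0.035, 0.873, -0.002, -0.002]
```

Strip gripped (19 mm). Lift and roll 45°.

Emit:
move_arm(commands=[[[0,0,-0.5,0,0,0],[0,0,-1.0,0,0,0],[0,0,-1.5,0,0,0],[0,0.7,-1.45,0.17,0,0],[0,1.4,-1.25,0.35,0,0],[0,2.05,-0.9,0.52,0,0],[0,2.6,-0.6,0.69,0,0],[0,2.9,-0.3,0.785,0,0],[0,2.9,-0.3,0.785,0,0],[0,2.9,-0.3,0.785,0,0]]])

```text
time: 22.78
position: [0.5655, 0.0544, 0.2307]
tool_rot: [0.176, 0.907, -0.375, -0.072]
ft_force: [-0.1, 0.5, -1.3]
grip_width: 0.0185
grip_force: 25.0
```

Run:
```python
from h import *
o=st();R0=R.from_quat(o["tool_rot"]);g=o["position"]+.164*R0.as_matrix()[:,2]
for z in (.065,.055,.035): print(z,to([g[0],g[1],z],R0))
P=cloud(camera("scene")).reshape(-1,3);r=P-g
P=P[(np.hypot(r[:,0],r[:,1])<.15)&(P[:,2]>.01)&(P[:,2]<.16)];u=np.array([.928,-.371]);n=np.array([.371,.928])
s=(P[:,:2]-g[:2])@u;t=(P[:,:2]-g[:2])@n
for s0 in np.arange(-.14,.13,.02):
    k=(abs(s-s0)<.006);
    if k.sum()>4: print(round(s0,2),k.sum(),"z",np.percentile(P[k,2],[2,98]).round(3),"t",np.percentile(t[k],[2,98]).round(3))
```

```text
t 22.77 q [ 0.04   0.801  1.598 -0.75   1.24  -0.709] grasp [ 0.5223 -0.0532  0.1147] F [-0.1  0.5 -1.3] w 0.0185 25.0 z [-0.264 -0.656 -0.708]
0.065 [0.001, 0.877, 0.879, 0.0, 0.0, 0.0]
0.055 [0.002, 1.054, 1.056, 0.0, 0.0, 0.0]
0.035 [0.002, 1.407, 1.41, 0.0, 0.0, 0.0]
-0.14 12 z [0.011 0.027] t [-0.036 -0.02 ]
-0.04 29 z [0.118 0.15 ] t [0.07 0.13]
-0.02 136 z [0.114 0.159] t [0.072 0.132]
0.0 103 z [0.116 0.149] t [0.067 0.132]
0.02 152 z [0.075 0.159] t [-0.035  0.132]
0.04 95 z [0.075 0.156] t [-0.034  0.128]
0.06 40 z [0.109 0.135] t [-0.007  0.018]
0.08 79 z [0.071 0.142] t [-0.03   0.026]
0.1 108 z [0.07  0.143] t [-0.051  0.027]
```

The tongs rolled with the gripper. Lower to just touching.

Emit:
move_arm(commands=[[[0,0.4,0.4,0,0,0],[0,0.8,0.8,0,0,0],[0,0.9,0.9,0,0,0],[0,1.0,1.0,0,0,0],[0,1.06,1.06,0,0,0],[0,1.06,1.06,0,0,0]]])

```text
time: 23.58
position: [0.5659, 0.0547, 0.1708]
tool_rot: [0.176, 0.907, -0.376, -0.072]
ft_force: [0.4, -0.8, 0.2]
grip_width: 0.0187
grip_force: 25.0
```

Emit:
move_arm(commands=[[[0,0,0,0,0,0],[0,0,0,0,0,0],[0,0.1,0.1,0,0,0],[0,0.2,0.2,0,0,0],[0,0.3,0.3,0,0,0],[0,0.35,0.35,0,0,0]]], claw=0.3)

```text
time: 24.32
position: [0.5657, 0.0547, 0.1503]
tool_rot: [0.176, 0.907, -0.376, -0.072]
ft_force: [-0.9, 0.3, -0.4]
grip_width: 0.0305
grip_force: 0.2
```

Run:
```python
from h import *
o=st();R0=R.from_quat(o["tool_rot"]);g=o["position"]+.164*R0.as_matrix()[:,2]
u=np.array([.928,-.371]);n=np.array([.371,.928])
for cam in ("scene","top"):
  P=cloud(camera(cam)).reshape(-1,3);r=P-g
  P=P[(np.hypot(r[:,0],r[:,1])<.15)&(P[:,2]>.01)&(P[:,2]<.16)]
  s=(P[:,:2]-g[:2])@u;t=(P[:,:2]-g[:2])@n
  for s0 in np.arange(-.14,.13,.02):
    k=(abs(s-s0)<.006)&(t<.06);
    if k.sum()>4: print(cam,round(s0,2),k.sum(),"z",np.percentile(P[k,2],[2,98]).round(3),"t",np.percentile(t[k],[2,98]).round(3))
```

```text
t 24.32 q [ 0.041  0.934  1.598 -0.787  1.145 -0.609] grasp [ 0.5225 -0.053   0.0344] F [-0.9  0.3 -0.4] w 0.0305 0.2 z [-0.264 -0.657 -0.707]
scene 0.02 94 z [0.013 0.158] t [-0.146  0.055]
scene 0.04 127 z [0.012 0.155] t [-0.142  0.032]
scene 0.06 77 z [0.01  0.059] t [-0.136  0.031]
scene 0.08 94 z [0.014 0.068] t [-0.126  0.039]
scene 0.1 102 z [0.014 0.069] t [-0.044  0.04 ]
top -0.14 12 z [0.026 0.035] t [-0.037 -0.019]
top -0.12 71 z [0.017 0.048] t [-0.032  0.004]
top -0.1 113 z [0.029 0.053] t [-0.036  0.008]
top -0.08 64 z [0.014 0.051] t [-0.102  0.012]
top -0.06 161 z [0.013 0.049] t [-0.132  0.014]
top -0.04 213 z [0.015 0.158] t [-0.127  0.04 ]
top -0.02 244 z [0.013 0.159] t [-0.034  0.058]
top 0.0 200 z [0.019 0.16 ] t [-0.034  0.055]
top 0.02 223 z [0.012 0.159] t [-0.147  0.054]
top 0.04 128 z [0.012 0.157] t [-0.143  0.04 ]
top 0.06 102 z [0.012 0.06 ] t [-0.137  0.034]
top 0.08 105 z [0.012 0.07 ] t [-0.127  0.042]
top 0.1 84 z [0.011 0.072] t [-0.039  0.043]
```

Mostly rolled (jaws' top 0.07, spanning 85 mm across). Withdraw along the tool axis so it drops flat, then re-orient straight down.

Emit:
move_arm(commands=[[[0,0,0,0,0,0],[0,0,-0.4,0,0,0],[0,0,-0.8,0,0,0],[0,0,-1.5,0,0,0],[0,0,-2.5,0,0,0],[0,0,-4,0,0,0],[0,0,-5.5,0,0,0],[0,0,-5.5,0,0,0]]], claw=0.1)

```text
time: 25.42
position: [0.6252, 0.2031, 0.3121]
tool_rot: [0.176, 0.908, -0.374, -0.066]
ft_force: [0.5, -0.0, -0.1]
grip_width: 0.0394
grip_force: 0.0
```

```bash
cat >> h.py <<'E'
def tongs(c=(.52,-.05),zlo=.014,zhi=.1,ang=-22):
    u=np.array([np.cos(np.radians(ang)),np.sin(np.radians(ang))]);n=np.array([-u[1],u[0]])
    for cam in ("top","scene"):
        P=cloud(camera(cam)).reshape(-1,3);P=P[(P[:,2]>zlo)&(P[:,2]<zhi)]
        s=(P[:,:2]-c)@u;t=(P[:,:2]-c)@n
        for s0 in np.arange(-.14,.145,.02):
            k=(abs(s-s0)<.006)&(abs(t)<.07)
            if k.sum()>3:
                T=np.sort(t[k]);j=np.argmax(np.diff(T));print(cam,round(s0,2),k.sum(),"z",np.percentile(P[k,2],[50,98]).round(3),"t",T[[0,j,j+1,-1]].round(3))
E
python3 - <<'E'
from h import *
o=st();tongs()
E
```

```text
t 25.43 q [ 0.252  0.79   1.282 -0.609  1.586 -0.78 ] grasp [0.5839 0.0955 0.1954] F [ 0.5 -0.  -0.1] w 0.0394 0.0 z [-0.252 -0.656 -0.712]
top -0.14 49 z [0.029 0.032] t [-0.063 -0.057 -0.055 -0.021]
top -0.12 27 z [0.036 0.04 ] t [-0.015  0.007  0.009  0.009]
top -0.1 96 z [0.037 0.042] t [-0.022  0.014  0.015  0.018]
top -0.08 16 z [0.032 0.043] t [-0.022 -0.001  0.019  0.023]
top -0.06 16 z [0.029 0.034] t [-0.022 -0.019  0.022  0.026]
top -0.04 16 z [0.029 0.033] t [-0.022 -0.019  0.027  0.03 ]
top -0.02 14 z [0.028 0.033] t [-0.022 -0.019  0.031  0.034]
top 0.0 14 z [0.03  0.033] t [-0.021 -0.019  0.034  0.038]
top 0.02 14 z [0.029 0.035] t [-0.021 -0.018  0.039  0.042]
top 0.04 14 z [0.031 0.037] t [-0.021 -0.018  0.043  0.046]
top 0.06 16 z [0.03  0.033] t [-0.02  -0.017  0.046  0.05 ]
top 0.08 24 z [0.035 0.042] t [-0.02  -0.014  0.047  0.054]
top 0.1 15 z [0.037 0.044] t [-0.019 -0.017  0.054  0.057]
scene -0.02 8 z [0.024 0.029] t [-0.03  -0.03  -0.026 -0.022]
scene 0.0 44 z [0.023 0.032] t [-0.029 -0.018  0.027  0.043]
scene 0.02 46 z [0.022 0.03 ] t [-0.027 -0.019  0.033  0.041]
scene 0.04 47 z [0.022 0.031] t [-0.029 -0.019  0.039  0.044]
scene 0.06 45 z [0.022 0.031] t [-0.025 -0.02   0.04   0.05 ]
scene 0.08 70 z [0.026 0.038] t [-0.023 -0.013  0.042  0.054]
scene 0.1 68 z [0.028 0.038] t [-0.027 -0.016  0.047  0.059]
scene 0.12 9 z [0.029 0.036] t [-0.023 -0.016 -0.013 -0.013]
```

The tongs are flat again: origin ≈ (0.525, -0.043), axis ≈ -16°. Now go above them with the tool down, fully open.

Run:
```python
from h import *
o=st();print(to([.525,-.0433,.13],down(74)))
```

```text
t 25.52 q [ 0.249  0.794  1.29  -0.609  1.585 -0.779] grasp [0.5804 0.0923 0.1914] F [-0.7  0.3 -0.6] w 0.0394 0.0 z [-0.262 -0.657 -0.707]
[0.016, -4.405, 4.873, -0.784, -0.038, -0.098]
```

Emit:
move_arm(commands=[[[0,-1.2,0.4,-0.17,-0.01,-0.02],[0,-2.4,1.0,-0.35,-0.02,-0.04],[0,-3.6,2.0,-0.52,-0.03,-0.06],[0,-4.4,3.0,-0.69,-0.035,-0.08],[0.02,-4.4,4.0,-0.784,-0.038,-0.098],[0.02,-4.4,4.87,-0.784,-0.038,-0.098],[0.02,-4.4,4.87,-0.784,-0.038,-0.098],[0.02,-4.4,4.87,-0.784,-0.038,-0.098]]], claw=-1)

```text
time: 26.52
position: [0.5248, -0.0439, 0.293]
tool_rot: [0.14, 0.99, -0.0, -0.001]
ft_force: [0.8, 0.6, 0.4]
grip_width: 0.087
grip_force: 0.0
```

Run:
```python
from h import *
o=st();print(to([.525,-.0433,.023],down(74)))
```

```text
t 26.52 q [-2.960e-01  5.630e-01  1.779e+00 -1.000e-03  8.010e-01 -1.584e+00] grasp [ 0.5244 -0.0439  0.129 ] F [0.8 0.6 0.4] w 0.087 0.0 z [-0.002 -0.    -1.   ]
[-0.007, 0.017, 2.651, -0.001, -0.002, -0.002]
```

Emit:
move_arm(commands=[[[0,0.02,1,0,0,0],[0,0.02,2,0,0,0],[0,0.02,2.65,0,0,0],[0,0.02,2.65,0,0,0],[0,0.02,2.65,0,0,0]]])

```text
time: 27.15
position: [0.5259, -0.0426, 0.1883]
tool_rot: [0.139, 0.99, -0.001, 0.001]
ft_force: [0.1, 0.4, -0.5]
grip_width: 0.087
grip_force: 0.0
```

Emit:
move_arm(commands=[[[0,0,0,0,0,0],[0,0,0,0,0,0],[0,0,0,0,0,0],[0,0,0,0,0,0],[0,0,0,0,0,0]]], claw=-0.2, squeeze=20)

```text
time: 27.78
position: [0.5258, -0.0435, 0.1878]
tool_rot: [0.14, 0.99, -0.001, 0.001]
ft_force: [0.8, -1.1, 3.6]
grip_width: 0.054
grip_force: 7.1
```

Run:
```python
from h import *
o=st()
d=np.radians(-115);u=np.array([np.cos(d),np.sin(d)]);O=np.array([.5015,-.2245])-.09*u;print(O)
print(to([.545,-.06,.15],down(-25)))
```

```text
t 27.77 q [-0.294  0.754  1.823 -0.002  0.563 -1.582] grasp [ 0.526  -0.0438  0.0238] F [ 0.8 -1.1  3.6] w 0.054 7.1 z [ 0.001 -0.002 -1.   ]
[ 0.53953564 -0.1429323 ]
[-0.581, -0.266, -3.154, 0.0, 0.002, 1.726]
```

Emit:
move_arm(commands=[[[0,0,-0.8,0,0,0],[0,0,-2,0,0,0],[-0.58,-0.27,-3.15,0,0,0.17],[-0.58,-0.27,-3.15,0,0,0.35],[-0.58,-0.27,-3.15,0,0,0.53],[-0.58,-0.27,-3.15,0,0,0.7],[-0.58,-0.27,-3.15,0,0,0.88],[-0.58,-0.27,-3.15,0,0,1.06],[-0.58,-0.27,-3.15,0,0,1.24],[-0.58,-0.27,-3.15,0,0,1.42],[-0.58,-0.27,-3.15,0,0,1.58],[-0.58,-0.27,-3.15,0,0,1.726]]])

```text
time: 29.28
position: [0.5441, -0.0596, 0.3126]
tool_rot: [0.845, 0.535, -0.001, -0.001]
ft_force: [0.3, -0.7, -1.7]
grip_width: 0.0522
grip_force: 6.0
```

Run:
```python
from h import *
o=st();g=(o["position"]-[0,0,.164])
tongs(c=g[:2],zlo=.08,zhi=.2,ang=-115)
c=cloud(camera("top"));P=c[240:290,380:430].reshape(-1,3);P=P[(P[:,2]>.046)&(P[:,2]<.07)];print("cheese",len(P),P.min(0).round(3),P.max(0).round(3))
```

```text
t 29.27 q [-3.130e-01  5.530e-01  1.714e+00 -1.000e-03  8.780e-01  1.280e-01] grasp [ 0.5435 -0.0596  0.1486] F [ 0.3 -0.7 -1.7] w 0.0522 6.0 z [-0.003  0.    -1.   ]
top -0.12 88 z [0.161 0.166] t [-0.018  0.012  0.014  0.015]
top -0.1 129 z [0.16  0.168] t [-0.022  0.014  0.015  0.019]
top -0.08 14 z [0.152 0.157] t [-0.023 -0.021  0.017  0.019]
top 0.08 14 z [0.159 0.163] t [0.027 0.029 0.03  0.031]
top 0.1 53 z [0.154 0.166] t [-0.031 -0.027  0.027  0.032]
scene -0.12 170 z [0.147 0.164] t [-0.018 -0.017 -0.016  0.014]
scene -0.1 63 z [0.161 0.164] t [-0.022 -0.021 -0.017  0.019]
scene -0.08 17 z [0.151 0.156] t [-0.023 -0.02   0.017  0.02 ]
scene -0.06 21 z [0.152 0.155] t [-0.024 -0.021  0.018  0.022]
scene -0.04 19 z [0.149 0.156] t [-0.026 -0.022  0.019  0.022]
scene -0.02 19 z [0.148 0.154] t [-0.026 -0.023  0.021  0.024]
scene 0.0 49 z [0.16  0.189] t [-0.036 -0.024  0.022  0.037]
scene 0.02 7 z [0.149 0.154] t [-0.027 -0.027 -0.026 -0.025]
scene 0.04 7 z [0.148 0.157] t [-0.028 -0.028 -0.027 -0.026]
scene 0.06 4 z [0.145 0.156] t [-0.029 -0.029 -0.027 -0.027]
scene 0.08 9 z [0.137 0.156] t [-0.029 -0.027 -0.026 -0.025]
cheese 188 [ 0.486 -0.241  0.046] [ 0.519 -0.208  0.062]
```

Tongs are held level and centred. Move over the cheese, then descend around it.

Run:
```python
from h import *
for z in (.15,.1,.046): print(to([.5405,-.1429,z],down(-25)))
```

```text
[-1.927, 0.789, -0.031, -0.003, 0.001, 0.003]
[-1.926, 0.792, 1.219, -0.003, 0.001, 0.003]
[-1.924, 0.796, 2.569, -0.003, 0.001, 0.003]
```

Emit:
move_arm(commands=[[[-0.8,0.35,0,0,0,0],[-1.93,0.79,0,0,0,0],[-1.93,0.79,0,0,0,0],[-1.93,0.79,0,0,0,0],[-1.93,0.79,0.6,0,0,0],[-1.93,0.79,1.2,0,0,0],[-1.93,0.79,1.2,0,0,0]]])

```text
time: 30.3
position: [0.5398, -0.1415, 0.2638]
tool_rot: [0.843, 0.539, -0.002, -0.002]
ft_force: [-1.0, -0.6, -0.9]
grip_width: 0.0526
grip_force: 6.0
```

Run:
```python
from h import *
o=st();g=(o["position"]-[0,0,.164])
tongs(c=g[:2],zlo=.072,zhi=.13,ang=-115)
print(to([.5405,-.1429,.046],down(-25)))
```

```text
t 30.3 q [-0.456  0.642  1.716 -0.002  0.789 -0.022] grasp [ 0.5388 -0.1413  0.0998] F [-1.  -0.6 -0.9] w 0.0526 6.0 z [-0.006  0.002 -1.   ]
top -0.12 88 z [0.112 0.117] t [-0.02   0.011  0.012  0.013]
top -0.1 114 z [0.111 0.117] t [-0.023  0.013  0.015  0.019]
top -0.08 37 z [0.103 0.11 ] t [-0.025 -0.021  0.016  0.02 ]
top -0.06 18 z [0.102 0.106] t [-0.025 -0.022  0.017  0.021]
top 0.1 8 z [0.115 0.119] t [-0.027 -0.026  0.026  0.029]
scene -0.12 152 z [0.1   0.116] t [-0.018  0.014  0.015  0.015]
scene -0.1 56 z [0.112 0.117] t [-0.023 -0.021 -0.018  0.018]
scene -0.08 13 z [0.104 0.108] t [-0.023 -0.021  0.017  0.02 ]
scene -0.06 14 z [0.103 0.107] t [-0.025 -0.021  0.019  0.021]
scene -0.04 16 z [0.102 0.11 ] t [-0.025 -0.022  0.019  0.022]
scene -0.02 16 z [0.105 0.116] t [-0.034 -0.023  0.021  0.034]
scene 0.0 44 z [0.108 0.13 ] t [-0.035 -0.024  0.022  0.034]
scene 0.02 4 z [0.105 0.108] t [-0.027 -0.026 -0.024 -0.024]
scene 0.04 5 z [0.105 0.109] t [-0.028 -0.026 -0.025 -0.025]
scene 0.08 11 z [0.105 0.11 ] t [-0.03  -0.03  -0.027 -0.023]
[-0.014, 0.001, 1.39, -0.001, 0.001, 0.002]
```

Emit:
move_arm(commands=[[[0,0,0.5,0,0,0],[0,0,1.0,0,0,0],[0,0,1.2,0,0,0],[0,0,1.35,0,0,0],[0,0,1.35,0,0,0],[0,0,1.35,0,0,0]]])

```text
time: 31.15
position: [0.5408, -0.1434, 0.2119]
tool_rot: [0.843, 0.538, -0.0, 0.001]
ft_force: [0.1, 0.4, -1.1]
grip_width: 0.0525
grip_force: 6.0
```

Run:
```python
from h import *
o=st();P=cloud(camera("top")).reshape(-1,3);k=(np.hypot(P[:,0]-.5025,P[:,1]+.2245)<.06)&(P[:,2]>.044)
u=np.array([-.4226,-.9063]);n=np.array([.9063,-.4226]);P=P[k];r=P[:,:2]-[.5025,-.2245];s,t=r@u,r@n
h,_=np.histogram(t,np.arange(-.05,.051,.004));print(h)
k=abs(t)<.019;print("cheese s",np.percentile(s[k],[2,98]),"t",np.percentile(t[k],[2,98]));print("jaw s",s[abs(t)>.022].min(),s[abs(t)>.022].max())
```

```text
t 31.15 q [-0.459  0.73   1.735 -0.002  0.675 -0.021] grasp [ 0.5408 -0.1436  0.0479] F [ 0.1  0.4 -1.1] w 0.0525 6.0 z [-0.    -0.001 -1.   ]
[ 0  5  8 10 16 26 28 31 32 30 31 31 31 25 31 23 26 21 20 19 15  7  0  0
  0]
cheese s [-0.05900221 -0.03723403] t [-0.01813287  0.0179186 ]
jaw s -0.05500570231760597 -0.033321308418730385
```

No contact force. Close on the cheese.

Emit:
move_arm(commands=[[[0,0,0,0,0,0],[0,0,0,0,0,0],[0,0,0,0,0,0],[0,0,0,0,0,0],[0,0,0,0,0,0],[0,0,0,0,0,0]]], claw=1, squeeze=20)

```text
time: 31.95
position: [0.5406, -0.1433, 0.2114]
tool_rot: [0.843, 0.538, -0.001, 0.0]
ft_force: [-0.8, -0.4, -0.8]
grip_width: 0.0401
grip_force: 20.0
```

Emit:
move_arm(commands=[[[0,0,-0.2,0,0,0],[0,0,-0.5,0,0,0],[0,0,-1.0,0,0,0],[0,0,-1.5,0,0,0],[0,0,-2.2,0,0,0],[0,0,-2.8,0,0,0],[0,0,-2.8,0,0,0],[0,0,-2.8,0,0,0]]])

```text
time: 32.95
position: [0.5403, -0.143, 0.3231]
tool_rot: [0.843, 0.538, -0.001, -0.0]
ft_force: [0.3, 0.3, -1.7]
grip_width: 0.0398
grip_force: 20.0
```

Run:
```python
from h import *
o=st();g=o["position"]-[0,0,.164]
u=np.array([-.4226,-.9063]);n=np.array([.9063,-.4226])
for cam in ("scene","top"):
    P=cloud(camera(cam)).reshape(-1,3);r=P[:,:2]-g[:2];s,t=r@u,r@n
    k=(s>.06)&(s<.13)&(abs(t)<.05)&(P[:,2]>.03)&(P[:,2]<.25)
    for s0 in (.07,.08,.09,.1,.11):
        j=k&(abs(s-s0)<.005)
        if j.sum()>2: print(cam,s0,j.sum(),"t",np.percentile(t[j],[2,98]).round(3),"z",np.percentile(P[j,2],[2,98]).round(3))
P=cloud(camera("top")).reshape(-1,3);k=(np.hypot(P[:,0]-.5025,P[:,1]+.2245)<.02)&(P[:,2]<.065);print("left on stand pts",k.sum())
```

```text
t 32.95 q [-0.458  0.55   1.677 -0.002  0.916 -0.022] grasp [ 0.54   -0.1431  0.1591] F [ 0.3  0.3 -1.7] w 0.0398 20.0 z [-0.002 -0.001 -1.   ]
scene 0.07 15 t [-0.017  0.003] z [0.138 0.168]
scene 0.08 78 t [-0.017  0.012] z [0.131 0.169]
scene 0.09 21 t [-0.014  0.01 ] z [0.13  0.165]
top 0.11 10 t [-0.015  0.017] z [0.156 0.174]
left on stand pts 0
```

Closed at 40 mm and lifted, with nothing left on the stand. Carry it to the cup at constant orientation.

Run:
```python
from h import *
W=np.load("top1.npz")["W"];P=W.reshape(-1,3);P=P[(np.hypot(P[:,0]-.6,P[:,1]-.342)<.05)&(P[:,2]>.055)&(P[:,2]<.072)];r=cv2.minEnclosingCircle((P[:,:2]*1000).astype(np.float32));print(r)
o=st();print(to([.639,.4216,.155],down(-25)))
```

```text
((601.1090087890625, 339.8091735839844), 30.452342987060547)
t 33.1 q [-0.458  0.551  1.677 -0.002  0.916 -0.022] grasp [ 0.5398 -0.143   0.1582] F [-1.2 -0.6 -1.6] w 0.0397 20.0 z [-0.003  0.    -1.   ]
[13.837, -3.722, 0.076, -0.003, 0.001, 0.001]
```

Emit:
move_arm(commands=[[[0.3,-0.08,0,0,0,0],[0.9,-0.24,0,0,0,0],[1.8,-0.48,0,0,0,0],[2.8,-0.75,0,0,0,0],[3.8,-1.02,0,0,0,0],[4.8,-1.29,0,0,0,0],[5.8,-1.56,0,0,0,0],[6.8,-1.83,0,0,0,0],[7.6,-2.04,0,0,0,0],[8.2,-2.2,0,0,0,0],[8.5,-2.28,0,0,0,0],[8.5,-2.28,0,0,0,0]]])

```text
time: 34.6
position: [0.6012, 0.2044, 0.3225]
tool_rot: [0.843, 0.538, -0.001, -0.0]
ft_force: [-1.2, -0.4, -2.0]
grip_width: 0.0396
grip_force: 20.0
```

Run:
```python
from h import *
o=st();print(to([.639,.4216,.155],down(-25)))
```

```text
t 34.6 q [ 1.520e-01  6.380e-01  1.479e+00 -1.000e-03  1.027e+00  5.870e-01] grasp [0.6009 0.2042 0.1585] F [-1.2 -0.4 -2. ] w 0.0396 20.0 z [-0.002 -0.001 -1.   ]
[5.324, -1.427, 0.079, -0.001, 0.002, 0.002]
```

Emit:
move_arm(commands=[[[0.4,-0.11,0,0,0,0],[1.2,-0.32,0,0,0,0],[2.1,-0.56,0,0,0,0],[3.0,-0.8,0,0,0,0],[3.9,-1.05,0,0,0,0],[4.6,-1.23,0,0,0,0],[5.1,-1.37,0,0,0,0],[5.32,-1.43,0,0,0,0],[5.32,-1.43,0,0,0,0],[5.32,-1.43,0,0,0,0],[5.32,-1.43,0,0,0,0],[5.32,-1.43,0,0,0,0]]])

```text
time: 36.1
position: [0.6397, 0.42, 0.3229]
tool_rot: [0.843, 0.537, -0.001, 0.0]
ft_force: [-0.2, -0.1, -1.2]
grip_width: 0.0399
grip_force: 20.0
```

Run:
```python
from h import *
o=st()
for cam in ("scene","top"):
    P=cloud(camera(cam)).reshape(-1,3);k=np.hypot(P[:,0]-.601,P[:,1]-.34)<.055
    for a,b in ((.045,.075),(.12,.15),(.15,.19)):
        Q=P[k&(P[:,2]>a)&(P[:,2]<b)]
        if len(Q)>3: print(cam,a,len(Q),np.percentile(Q,2,0).round(3),np.percentile(Q,98,0).round(3))
c=camera("scene");W=cloud(c);px=c["pixels"].astype(int);k=(np.hypot(W[...,0]-.601,W[...,1]-.34)<.04)&(W[...,2]>.115)&(W[...,2]<.18)
print(px[k].mean(0),W[k].mean(0))
```

```text
t 36.1 q [ 0.435  0.805  1.097 -0.     1.241  0.872] grasp [0.6395 0.4198 0.1589] F [-0.2 -0.1 -1.2] w 0.0399 20.0 z [-0.001 -0.001 -1.   ]
scene 0.045 163 [0.573 0.311 0.046] [0.629 0.366 0.064]
scene 0.12 12 [0.594 0.349 0.141] [0.606 0.388 0.15 ]
scene 0.15 35 [0.578 0.313 0.151] [0.611 0.393 0.173]
top 0.045 171 [0.571 0.311 0.047] [0.628 0.367 0.067]
top 0.12 61 [0.581 0.315 0.133] [0.63  0.369 0.15 ]
top 0.15 415 [0.581 0.319 0.151] [0.637 0.387 0.176]
[65.79411765 79.17647059 88.08823529] [0.59665845 0.33795951 0.15988961]
```

Run:
```python
from h import *
c=camera("top");W=cloud(c);px=c["pixels"].astype(int)
k=(np.hypot(W[...,0]-.601,W[...,1]-.34)<.03)&(W[...,2]>.12)&(W[...,2]<.19)
u=np.array([-.4226,-.9063]);n=np.array([.9063,-.4226]);r=W[k][:,:2]-[.6015,.3385];t=r@n;s=r@u
for a in np.arange(-.022,.022,.004):
    j=(t>a)&(t<a+.004)
    if j.sum():print(round(a,3),j.sum(),np.median(W[k][j,2]).round(3),px[k][j].mean(0).round(),np.percentile(s[j],[2,98]).round(3))
st()
```

```text
-0.022 19 0.156 [101. 107. 113.] [-0.024  0.007]
-0.018 50 0.169 [113. 120. 127.] [-0.025  0.018]
-0.014 37 0.164 [126. 130. 136.] [-0.022  0.019]
-0.01 35 0.164 [143. 145. 147.] [-0.013  0.014]
-0.006 44 0.163 [144. 148. 149.] [-0.015  0.017]
-0.002 41 0.165 [148. 151. 152.] [-0.015  0.017]
0.002 36 0.164 [144. 149. 150.] [-0.016  0.017]
0.006 42 0.163 [142. 148. 149.] [-0.013  0.016]
0.01 31 0.163 [135. 142. 144.] [-0.011  0.015]
0.014 54 0.165 [ 96. 103. 109.] [-0.021  0.019]
0.018 34 0.173 [111. 119. 128.] [-0.018  0.015]
t 36.3 q [ 0.436  0.806  1.096 -0.     1.241  0.872] grasp [0.6394 0.4203 0.1588] F [ 0.6 -0.2 -1. ] w 0.0397 20.0 z [-0.001 -0.001 -1.   ]
```

The cheese is in the jaws: a pale top about 33 mm across, at z≈0.162, centred over the cup within 2 mm, underside ≈ 0.13. At rest, so hand in.

```bash
python3 -c "
from rig import *
print(hand_in())"
```

```text
the job is handed in; nothing more can be done
None
```

The job is handed in (no verdict was returned): the cup stands mouth-up, and the tongs hold the cheese about 2 mm off the cup's centre, roughly 7 cm above the rim; on the way the gripper knocked the tongs on their side once, and I set them upright before using them.

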